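Seat the reference vial in the turbidity meter and latch its sealed hood

ROBOT

A 6-joint arm with a two-finger parallel gripper is mounted at the origin on the work surface. World frame = base frame: x ahead of the robot, y to its left, z up, the work surface at z = 0. Lengths are in m, angles in degrees, forces in N, time in s.
With the tool pointing down it reaches from about 0.35 to 0.85 m from the base axis. Payload 8.1 kg.
Tool frame: the origin (TCP) lies at the very end of the fingers, on their centre line; the grasp point (between the pads) lies 19 mm behind it; x points along the fingers, y is the direction in which the jaws open and shut, and the axes are right-handed (so a half turn about x gives the same grasp; the last joint's range is limited). The gripper opens to 85 mm and grips with 20 to 120 N. Pads are 22 mm wide; open, the fingers measure 114 mm over their backs; the gripper's body (76 mm by 85 mm) begins 54 mm behind the grasp point. The pads swing forward as they close: fully open they stand 13 mm farther back than shut.
Start: joints at [68.446, 7.471, 85.268, -0, 87.261, -4.893], TCP at [0.172, 0.575, 0.231] pointing down, gripper open.
Joint ranges: [-169.43, 169.43], [-51.17, 129.36], [1.28, 143.12], [-76.62, 256.62], [0, 156.53], [-152.29, 152.29]. Speed limits (degrees/s): [136.94, 136.94, 159.86, 180, 180, 180].

INTERFACE

Orientations are given as [roll, pitch, yaw] about the fixed x, y, z axes, in that order (R = Rz(yaw) Ry(pitch) Rx(roll)).
In Python, from bench import arm gives the robot as it stands.
- The arm moves only by the tool drive_tool, never from a script. Its argument "deltas" is one flat list of numbers, 7 for each row, row after row: the turn, a rotation vector about the tool's x, y, z in degrees, then the shift along the tool's x, y, z in m, then the opening, from 0 (shut) to 1 (fully open). In form: [rx, ry, rz, x, y, z, fingers, rx, ry, rz, x, y, z, fingers, ...]. A call has 1 to 20 rows; each row is the pose to reach, as a shift and turn from the pose commanded when the call began, along the tool's axes at that moment; what a row does not reach only later rows make up. A row lasts 1/12 s, in which the tool goes at most 41.7 mm and 7.16 degrees, less where a joint would pass 70% of its speed; a pose out of reach is approached as far as the arm can. A call with a gripper value outside its range is refused whole. The fingers move at their own pace and stop on an object; "grip_force" is the grip in N (left out, the last holds). Time passes only in rows, so rows that repeat a pose let the fingers close. It gives the time, the measured TCP pose, the force and the opening at its end, in the units of the state.
- arm.get_obs(): the state, without advancing time (a new reading comes with each control period).
- arm.grab_frame(name): name is "scene" or "top" or "wrist"; returns the picture (480x640x3 uint8, blue, green, red); there is no depth.
- arm.get_calibration(name): a dict with "fovy" (degrees; the focal length in pixels is half the picture's height over the tangent of half this angle, whatever the lens; pixels are square), "cx", "cy" (the principal point, pixels), "dist_coeffs" ([k1, k2, p1, p2, k3] as OpenCV has them; the pictures are not rectified), "R" (3x3) and "t" (3): a world point X has camera coordinates R X + t. Camera axes: x right, y down, z forward; pixel columns grow to the right and rows downward; lengths in m; the calibration is good to about 2 mm. A picture is of the moment at which its call begins: read the wrist's pose just before it. get_calibration takes no time and is no camera call; for the wrist camera it gives the pose at the moment of the call.
- arm.sign_off(): hands the job in, once; it reports no verdict.
The state is a dict: "clock": time; "joint_pos": joint angles; "qd": joint speeds; "joint_torque": joint torques, N m; "tcp_pos": TCP position; "tcp_rot": TCP orientation; "force": force on the tool from outside, world axes, zero at the start; "torque": the same for the moment, N m; "finger_gap": finger opening in m.
Only numpy, scipy, OpenCV 4.12 (cv2) and the standard library are available. Lean on these libraries where they do the work, as an engineer would, in place of code of your own. Each camera call takes 0.05 s, during which the arm holds its last target.

TASK

Check standard for the turbidity meter: take the one tall capped vial from the rack and lower it, without dropping it, into the meter's cell well until it is fully home. Then swing the hood down over it without slamming it and press on the finger ribs, against the seal, until the front catch snaps and holds the hood shut by itself; press no harder than it needs, as more than 25 N breaks the catch, and leave everything else where it stands.

Things in the scene. Friction and masses are not known exactly. Their poses are not given: they have to be found in the camera images.
- vial_cap (a point): Reference vial, the one tall vial of the three in the rack: clear glass, 25 mm wide, tapered to 18 mm over the lowest 14 mm, frosted core, ribbed dark cap 28 mm wide and 22 mm high; 94 mm tall in all, 40 to 85 g. This point: centre of the cap, 83 mm above the foot, 11 mm below the top. Grip it here: home in the well, only the cap and 12 mm of glass below it stand out of the deck. It starts upright, 22 mm deep in the rack.
- vial_mid (a point): The same vial, half-way up, 47 mm above its foot; z points along the vial to the cap.
- rack: White vial rack, fixed: a block 172 x 52 x 30 mm with three holes, 29 mm wide and 22 mm deep, in a row along its own x, 55 mm apart, one at its centre. Origin under its centre. One capped vial in each hole, in any order.
- meter: Cream bench turbidity meter, fixed: 190 mm deep (x), 280 mm wide (y), flat deck 85 mm above the bench. Origin under the centre of the case; x points to its rear, y to its left, z up. The control panel is the right part of the deck (-y); well and hood are the left part, centred 55 mm to +y. Robot parts may push on it, hood included, with at most 25 N.
- well (a point): Centre of the mouth of the cell well, level with the deck: a round vertical hole 29 mm wide, 2 mm chamfer, 60 mm deep. With the vial home its cap's centre is 23 mm above this point. Axes as the meter's. The deck around is free for 38 mm to the front (then a rubber seal strip 19 mm high), 50 mm to either side and 77 mm to the rear (hinge).
- hinge (a point): Middle of the hood's hinge axis, which runs along the meter's y, 6 mm above the deck, 77 mm to the rear of the well; fixed, axes as the meter's. The hood is a dark grey five-sided box, open below: 125 mm from hinge to front wall, 122 mm wide, 42 mm high; level, its rim is at the height of the hinge. Standing open, its outer top faces the rear.
- hood (a joint): Angle of the hood in rad, growing as it opens: 0 level, 1.57 straight up, stop at 1.62. It starts at 1.40 to 1.60 and stays where it is left: 1 to 2 N at its front edge move it. Closing, its front wall meets the rubber seal at about 0.10; let go before it is caught, it springs back to there. It is caught somewhere between 0.055 and -0.02 and then stays there when let go.
- hood_pad (a point): Press point: finger ribs on the hood's outer top near its front edge, mid-width; 107 mm along the hood from the hinge axis, 42 mm out from it. Axes the hood's: x along it to the hinge, z out of its top. Pressing here takes 3 N rising to 8 to 14 N (more if the ribs, which run 6 mm forward on their arc from 0.10 to 0, are dragged), easing as the catch snaps; 1 mm lower are hard stops.
- catch (a point): Front edge of the deck, in front of the hood's middle. Below it on the front face sits a keeper plate on slotted holes with a sprung steel hook (16 mm wide, up to 40 mm above the deck, 4 to 20 mm ahead of the case) and hard stops for the hood's steel striker bar. Its height setting differs by up to 10 mm and is not known. The hook snaps over the bar only at the very end of its travel.
- short1: Bystander: a short capped glass vial like the reference vial but only 60 mm tall, standing in the rack; origin at its foot.
- short2: Bystander: a second short capped vial, 60 mm tall, standing in the rack; origin at its foot.
- beaker: Bystander: small clear beaker, 60 mm wide, 75 mm tall, on the bench behind; origin at its foot.
- washbottle: Bystander: white wash bottle, 68 mm wide, 190 mm tall with its bent spout; origin at its foot.
- tipbox: Bystander: closed box of pipette tips, 85 x 120 x 52 mm; origin under its centre.
- jar: Bystander: squat jar with a dark screw cap, 72 mm wide, 85 mm tall; origin at its foot.
- pen: Bystander: marker pen lying on the bench in front, 132 mm long, 11 mm thick; origin under its middle.
- forceps: Bystander: steel forceps lying on the bench, 130 mm long, 6 mm thick; origin under their middle.
Mind the look-alikes: they are no part of the job. Leave any turquoise or yellow look-alike of the part that bears vial_cap alone.

How it is judged (in metres and radians):
On the way, in this order (a step that is already met when the one before it is completed fails the run):
1. the tall vial stands fully home in the well and is let go, the hood still open (horizontal distance between vial_mid and well below 0.006 m and z of vial_cap in the frame of well below 0.027 m and angle between vial_mid's own z axis and vertical below 0.12 rad and value of joint hood above 1 rad and contact force between the fingers and vial below 0.01 N), for 0.2 s.
2. the hood is caught by its catch (value of joint hood below 0.07 rad and contact force between the fingers and meter below 0.01 N), for 0.2 s.
At the end, for the whole second after the job is handed in: The hood stays shut by its own catch (hood joint below 0.07 with nothing pressing on it; unlatched it springs back to about 0.10), and the tall vial stands at rest, upright and fully home in the well (within 6 mm sideways, its cap centre less than 27 mm above the mouth, tilt below 0.12 rad) (horizontal distance between vial_mid and well below 0.006 m and z of vial_cap in the frame of well below 0.027 m and angle between vial_mid's own z axis and vertical below 0.12 rad and value of joint hood below 0.07 rad and linear speed of vial below 0.03 m/s); the robot touches nothing.
It fails at once if the robot pushed on the meter or its hood with more than 25 N (contact force between any of the fingers, the arm and meter above 25 N).
It fails at once if the hood was slammed (swung shut faster than 3.5 rad/s) (velocity of joint hood below -3.5 rad/s).
It fails at once if the vial was dropped (falling free faster than 0.4 m/s) (linear speed of vial above 0.4 m/s and contact force between the fingers and vial below 0.01 N).
It fails at once if a bystander (short vial, beaker, wash bottle, tip box, jar, pen or forceps) was knocked or moved by more than 25 mm (distance of any of short1, short2, beaker, washbottle, tipbox, jar, pen, forceps from where it was at the start of the episode above 0.025 m).
It also fails if it takes over 67 s, if anything falls off the work surface, if the arm or the gripper's body presses on something with over 40 N, if the wrist force passes 120 N, or if a joint passes its speed limit or range.

## Working session

There is one attempt and no reset: what is moved stays moved. The work goes in short steps, Python scripts to look and compute and a tool call to move; the robot and the scene stay as the last step left them, time stands still between calls to the robot, and variables do not carry over. Pictures are saved under pics/ and viewed, and the job is handed in when it is done.

Besides the shell and the picture viewer there is one more tool, called in YAML: its name, and indented under it one key for each argument. drive_tool: Moves the arm, as the interface text tells. Its arguments: {"type":"object","properties":{"deltas":{"type":"array"},"grip_force":{"type":"number"}},"required":["deltas"]}

```bash
ls; mkdir -p pics; python3 - <<'E'
from bench import arm
import cv2
print(arm.get_obs())
for n in ["scene","top","wrist"]:
    c=arm.get_calibration(n); print(n,c)
    cv2.imwrite(f"pics/{n}0.png",arm.grab_frame(n))
E
```

```text
pics
{'clock': 0.0, 'joint_pos': array([ 6.84450310e+01,  7.51610397e+00,  8.53310999e+01,  1.18595668e-04,
        8.72622156e+01, -4.89262350e+00]), 'qd': array([ 0.04199992, -0.04872298,  0.08828771,  0.08137263,  0.03903397,
        0.01428   ]), 'joint_torque': array([-1.10591791e-03, -5.69404471e+01, -5.00546908e+01, -4.39742253e-04,
        1.50546822e-02, -2.71898898e-05]), 'tcp_pos': array([0.17180231, 0.57428356, 0.23021662]), 'tcp_rot': array([ -94.95464762,   89.89058051, -111.61699891]), 'force': array([-0.27814231, -0.38282393,  0.06090812]), 'torque': array([-0.04041788,  0.03169892,  0.01113044]), 'finger_gap': 0.08555143419642242}
scene {'fovy': 51.75549820209305, 'cx': 326.4135754289567, 'cy': 235.272786820817, 'dist_coeffs': array([-0.01744042,  0.        ,  0.        ,  0.        ,  0.        ]), 'R': array([[ 0.55163477,  0.83408464,  0.00137156],
       [ 0.42313097, -0.27842636, -0.86222906],
       [-0.71879014,  0.47621588, -0.5065167 ]]), 't': array([-0.30766458, -0.1352297 ,  1.66981846])}
top {'fovy': 56.87301254635458, 'cx': 314.9162087317701, 'cy': 232.78671538587292, 'dist_coeffs': array([-0.09387321,  0.        ,  0.        ,  0.        ,  0.        ]), 'R': array([[ 0.02580417, -0.99964359,  0.00684325],
       [-0.99411782, -0.02638061, -0.10504199],
       [ 0.10518508, -0.00409248, -0.99444424]]), 't': array([-0.04181546,  0.55686834,  1.36806132])}
wrist {'fovy': 59.89954939886728, 'cx': 327.90608892215636, 'cy': 237.96775848346886, 'dist_coeffs': array([-0.06387291,  0.        ,  0.        ,  0.        ,  0.        ]), 'R': array([[ 0.28757748,  0.95775584, -0.00171595],
       [ 0.90904638, -0.27238692,  0.31534115],
       [ 0.30155243, -0.09224489, -0.94897682]]), 't': array([-0.59878588, -0.03953584,  0.38048788])}
```

View pics/scene0.png

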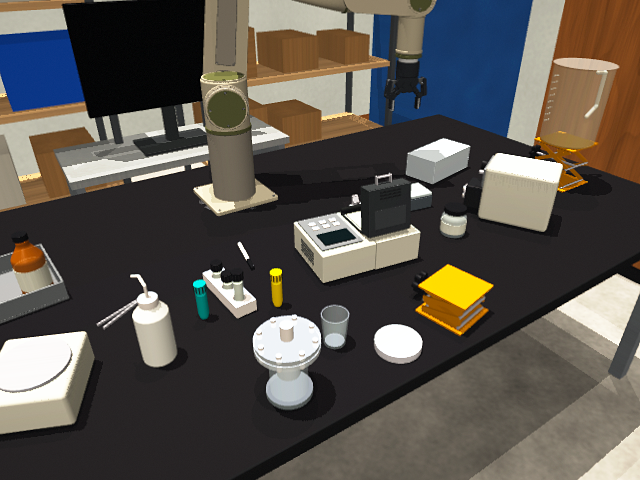

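View pics/top0.png

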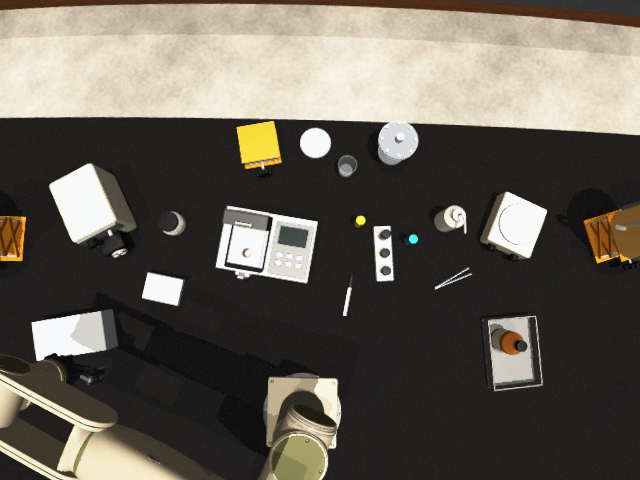

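View pics/wrist0.png

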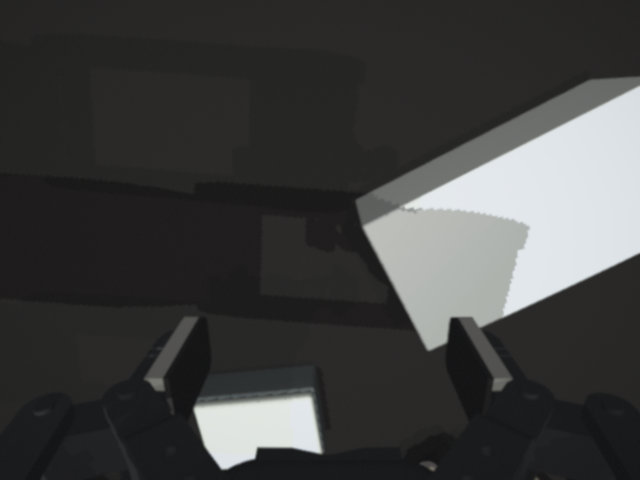

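The scene view has the meter at (357,235) and the rack at (230,288), between turquoise (202,300) and yellow (277,288) look-alikes. The top view has the meter at (267,245) and the rack at (384,253). I'll crop both closer.

```bash
python3 - <<'E'
import cv2
s=cv2.imread("pics/scene0.png");t=cv2.imread("pics/top0.png")
cv2.imwrite("pics/c1.png",cv2.resize(s[250:330,180:300],None,fx=6.6,fy=6.6,interpolation=cv2.INTER_CUBIC))
cv2.imwrite("pics/c2.png",cv2.resize(t[200:290,340:460],None,fx=6.6,fy=6.6,interpolation=cv2.INTER_CUBIC))
cv2.imwrite("pics/c3.png",cv2.resize(t[200:290,210:325],None,fx=6.6,fy=6.6,interpolation=cv2.INTER_CUBIC))
cv2.imwrite("pics/c4.png",cv2.resize(s[165:285,285:430],None,fx=5,fy=5,interpolation=cv2.INTER_CUBIC))
E
```

```text
(no output)
```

View pics/c1.png

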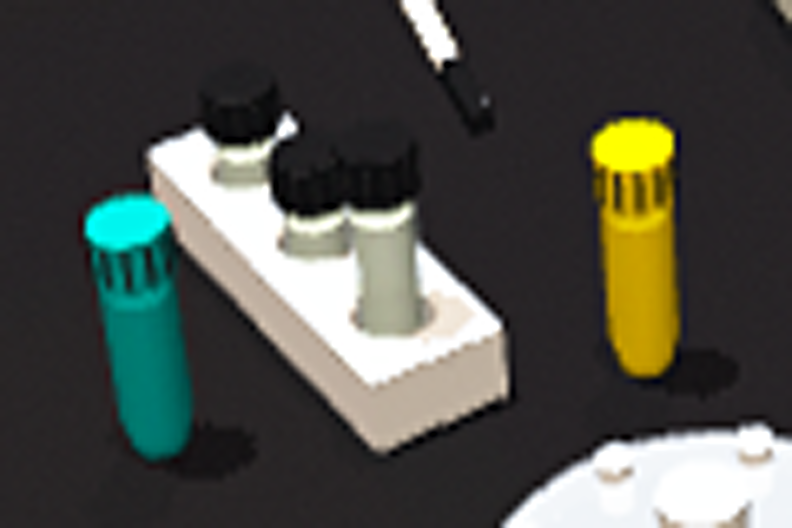

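View pics/c2.png

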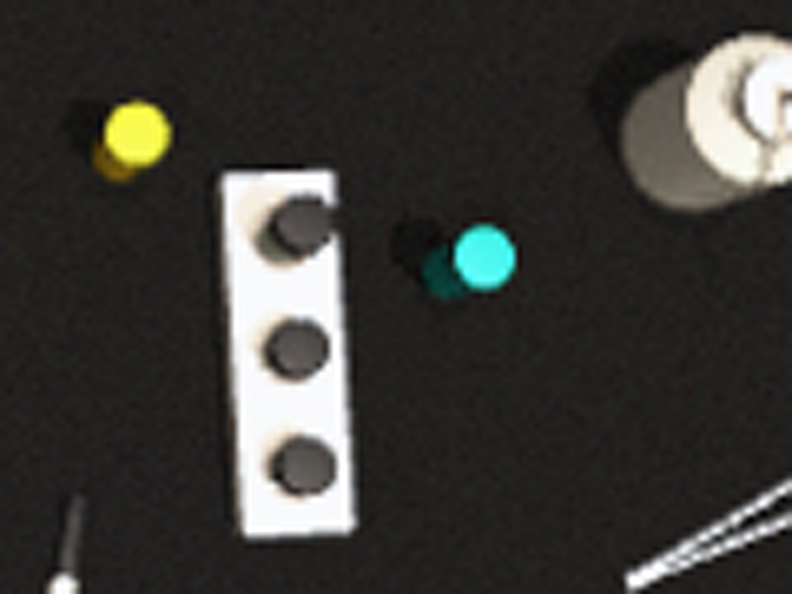

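View pics/c3.png

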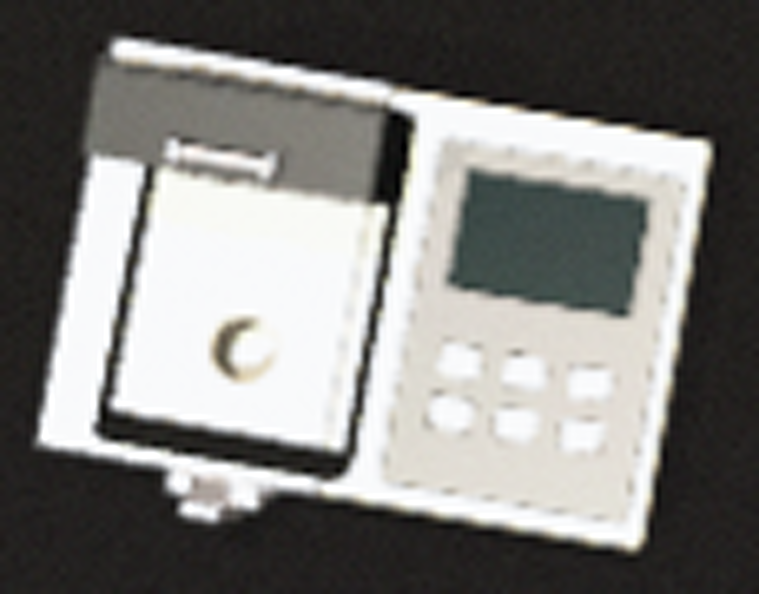

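View pics/c4.png

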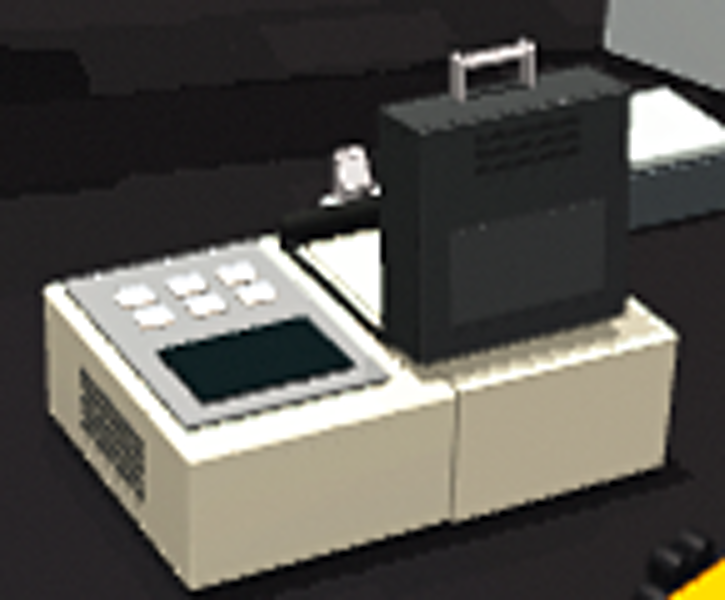

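Candidates for the tall vial, in scene pixels:
- dark caps in the rack at (216,268), (227,278) and (237,275)
- turquoise look-alike at (202,300)
- yellow look-alike at (277,288)

In the crop only the cap at scene (237,275), which is top (386,234), sits on a long glass body. That's the tall vial, in the rack's far (+x) hole. Next I'll triangulate it.

```bash
cat > h.py <<'E'
import numpy as np, cv2, json
from scipy.optimize import least_squares
def cam(c):
    f=240/np.tan(np.radians(c["fovy"])/2)
    return np.array([[f,0,c["cx"]],[0,f,c["cy"]],[0,0,1.]]),np.array(c["dist_coeffs"]),np.array(c["R"]),np.array(c["t"])
def proj(c,X):
    K,d,R,t=cam(c); return cv2.projectPoints(np.atleast_2d(np.asarray(X,float)),cv2.Rodrigues(R)[0],t,K,d)[0][:,0]
def ray(c,p):
    K,d,R,t=cam(c); u=cv2.undistortPoints(np.array([[p]],float),K,d)[0,0]
    return -R.T@t, R.T@np.array([u[0],u[1],1])
def atz(c,p,z):
    o,d=ray(c,p); return o+d*(z-o[2])/d[2]
def tri(obs,x0=(0.45,0,0.1)):
    r=least_squares(lambda X:np.concatenate([(proj(c,X)[0]-p) for c,p in obs]),x0)
    return r.x,r.fun
def meterT(x,y,yaw):
    c,s=np.cos(yaw),np.sin(yaw); return lambda P:np.c_[x+c*P[:,0]-s*P[:,1],y+s*P[:,0]+c*P[:,1],P[:,2]]
E
python3 - <<'E'
from h import *
from bench import arm
S=arm.get_calibration("scene");T=arm.get_calibration("top")
c1=lambda x,y:(180+x/6.6-.42,250+y/6.6-.42); c2=lambda x,y:(340+x/6.6-.42,200+y/6.6-.42)
c3=lambda x,y:(210+x/6.6-.42,200+y/6.6-.42); c4=lambda x,y:(285+x/5-.4,165+y/5-.4)
print("cap top atz .102",atz(T,c2(304,222),.102),"scene cap mid z .091",atz(S,c1(378,162),.091))
print(tri([(T,c2(303,224)),(S,c1(378,160))]))
for p in [(297,347),(304,464)]: print("short top at .068",atz(T,c2(*p),.068))
# rack corners top z=.03
for p in [(222,172),(335,170),(355,530),(243,537)]: print("rack",atz(T,c2(*p),.03))
print("well",atz(T,c3(243,348),.085))
P=np.array([[95,-140,85],[-95,-140,85],[95,140,85],[-95,140,85]])/1e3
ot=np.array([c3(712,143),c3(640,548),c3(115,42),c3(38,445)])
os=np.array([c4(188,460),c4(45,290),c4(677,338)])
def f(q,both=1):
    Q=P.copy(); Q[:,2]=q[3]; W=meterT(*q[:3])(Q); r=(proj(T,W)-ot).ravel()
    if both: r=np.r_[r,(proj(S,W[:3])-os).ravel()]
    return r
for b in (0,1):
    r=least_squares((lambda q:f(np.r_[q,.085],0)) if not b else f,[.45,.1,-.15]+([.085] if b else []))
    print(r.x,np.degrees(r.x[2]),r.fun.round(2))
    W=meterT(*r.x[:3])
    # well at local: hinge 77 rear; unknown x. 
    w=atz(T,c3(243,348),.085); yaw=r.x[2]; d=w[:2]-r.x[:2]
    print("well local",np.cos(yaw)*d[0]+np.sin(yaw)*d[1],-np.sin(yaw)*d[0]+np.cos(yaw)*d[1])
print(arm.get_obs()["clock"])
E
```

```text
cap top atz .102 [ 0.55443165 -0.23899419  0.102     ] scene cap mid z .091 [ 0.55409796 -0.23915298  0.091     ]
(array([ 0.55476649, -0.2396392 ,  0.09240955]), array([-0.1594726 , -0.07715546, -0.13056157, -0.00206022]))
short top at .068 [ 0.49972383 -0.24190482  0.068     ]
short top at .068 [ 0.44562611 -0.24576296  0.068     ]
rack [ 0.58535191 -0.21113632  0.03      ]
rack [ 0.58779762 -0.26563845  0.03      ]
rack [ 0.41589397 -0.27679743  0.03      ]
rack [ 0.41137811 -0.2234127   0.03      ]
well [0.487204   0.17814987 0.085     ]
[ 0.51402891  0.11859798 -0.14285741] -8.1851264170919 [-0.09 -0.27  0.2   0.4   0.   -0.25 -0.11  0.11]
well local -0.03503017612906813 0.05512612457997636
[ 0.5147454   0.11977332 -0.14411355  0.08198564] -8.25709801759956 [-0.46 -0.32 -0.22  0.19 -0.13 -0.38 -0.3  -0.18  0.11  0.37 -0.77 -0.26
 -0.48  0.03]
well local -0.03563965585415432 0.05381603005242553
0.15
```

```bash
cat >> h.py <<'E'
from scipy.spatial.transform import Rotation as Rn
def toolR(o): 
    return Rn.from_euler("xyz",o["tcp_rot"],degrees=True).as_matrix()
def down(yaw_deg):
    # tool x down, tool y (jaws) along heading yaw
    a=np.radians(yaw_deg); x=np.array([0,0,-1.]); y=np.array([np.cos(a),np.sin(a),0]); return np.c_[x,y,np.cross(x,y)]
def delta(o,p,R=None):
    R0=toolR(o); R=R0 if R is None else R
    return np.degrees(Rn.from_matrix(R0.T@R).as_rotvec()).round(2), (R0.T@(np.array(p)-o["tcp_pos"])).round(4)
E
python3 - <<'E'
from h import *
from bench import arm
o=arm.get_obs(); R=toolR(o); print(R.round(3))
print("jaw heading",np.degrees(np.arctan2(R[1,1],R[0,1])))
W=arm.get_calibration("wrist"); print("cam in tool",R.T@(-W["R"].T@W["t"]-o["tcp_pos"]), (W["R"]@R).round(3))
T=arm.get_calibration("top"); c2=lambda x,y:(340+x/6.6-.42,200+y/6.6-.42)
print("turq/yellow",atz(T,c2(485,258),.094),atz(T,c2(137,133),.094))
for h in (90,-90,86,-86,82,-98): print(h,delta(o,[.55,-.24,.33],down(h)))
E
```

```text
[[-0.001  0.287  0.958]
 [-0.001  0.958 -0.287]
 [-1.    -0.001 -0.   ]]
jaw heading 73.34028454050004
cam in tool [-0.14215832 -0.00023637 -0.08187715] [[ 0.     1.     0.001]
 [-0.315 -0.001  0.949]
 [ 0.949 -0.     0.315]]
turq/yellow [ 0.54094197 -0.3238714   0.094     ] [ 0.59424215 -0.16314465  0.094     ]
90 (array([-16.66,  -0.02,   0.08]), array([-0.0986, -0.672 ,  0.5957]))
-90 (array([1.6334e+02, 1.2000e-01, 3.0000e-02]), array([-0.0986, -0.672 ,  0.5957]))
86 (array([-12.66,  -0.02,   0.08]), array([-0.0986, -0.672 ,  0.5957]))
-86 (array([1.5934e+02, 1.1000e-01, 3.0000e-02]), array([-0.0986, -0.672 ,  0.5957]))
82 (array([-8.66, -0.01,  0.08]), array([-0.0986, -0.672 ,  0.5957]))
-98 (array([1.7134e+02, 1.2000e-01, 2.0000e-02]), array([-0.0986, -0.672 ,  0.5957]))
```

drive_tool:
  deltas: [0, 0, 0, -0.06, 0, 0, 0.6, -2, 0, 0, -0.1, -0.02, 0.02, 0.6, -8.5, 0, 0, -0.1, -0.3, 0.349, 0.6, -8.5, 0, 0, -0.1, -0.3, 0.349, 0.6, -8.5, 0, 0, -0.1, -0.3, 0.349, 0.6, -8.5, 0, 0, -0.1, -0.3, 0.349, 0.6, -8.5, 0, 0, -0.1, -0.3, 0.349, 0.6, -8.5, 0, 0, -0.1, -0.3, 0.349, 0.6, -8.5, 0, 0, -0.1, -0.3, 0.349, 0.6, -8.5, 0, 0, -0.1, -0.3, 0.349, 0.6, -8.5, 0, 0, -0.1, -0.3, 0.349, 0.6, -8.5, 0, 0, -0.1, -0.3, 0.349, 0.6, -8.5, 0, 0, -0.1, -0.3, 0.349, 0.6, -8.5, 0, 0, -0.1, -0.3, 0.349, 0.6, -8.5, 0, 0, -0.1, -0.3, 0.349, 0.6, -8.5, 0, 0, -0.1, -0.3, 0.349, 0.6]

```text
clock: 1.48
tcp_pos: [0.4201, 0.1875, 0.331]
tcp_rot: [169.9, 90.0, 161.7]
force: [-0.4, 0.0, -0.0]
finger_gap: 0.0514
```

```bash
python3 - <<'E'
from h import *
from bench import arm
W=arm.get_calibration("wrist"); im=arm.grab_frame("wrist"); cv2.imwrite("pics/w1.png",im)
np.savez("w1.npz",**W)
print(arm.get_obs())
q=[ 0.5144, 0.1192, -0.1435]
print("well pred",proj(W,[.487,.178,.085]))
E
```

```text
{'clock': 1.5333, 'joint_pos': array([ 1.77070751e+01, -1.55633536e+01,  9.69264784e+01,  2.22767696e-02,
        9.86632324e+01, -6.41620302e+01]), 'qd': array([ 1.02016369, -0.20921996, -0.03509798,  0.04872801,  0.06744057,
       -0.09201082]), 'joint_torque': array([-9.28000677e-01, -3.64702821e+01, -5.07305682e+01, -7.23914872e-02,
       -1.03280912e-02, -7.52463005e-03]), 'tcp_pos': array([0.41990188, 0.1879584 , 0.33107033]), 'tcp_rot': array([165.95502056,  89.96565281, 157.82747633]), 'force': array([ 0.04296731,  0.89695825, -0.68911848]), 'torque': array([-0.00630123,  0.0208487 ,  0.00462254]), 'finger_gap': 0.05113634366494219}
well pred [[328.28338943 257.56666125]]
```

View pics/w1.png

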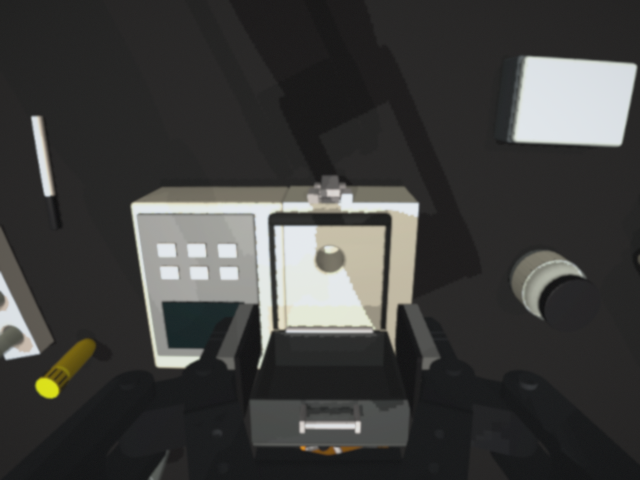

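The wrist view shows the well mouth at about (329,259), within 1.5 px of the prediction. The hood stands open with its handle at (330,427), and the catch hook is at (329,190). I'll refine the well centre and meter pose.

```bash
python3 - <<'E'
from h import *
im=cv2.imread("pics/w1.png"); 
cv2.imwrite("pics/c5.png",cv2.resize(im[180:340,120:430],None,fx=2.58,fy=2.58,interpolation=cv2.INTER_CUBIC))
cv2.imwrite("pics/c6.png",cv2.resize(im[235:285,300:360],None,fx=12,fy=12,interpolation=cv2.INTER_CUBIC))
W=dict(np.load("w1.npz"))
# predicted overlay of 29mm circle
a=np.linspace(0,2*np.pi,60)
E
```

```text
(no output)
```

View pics/c5.png

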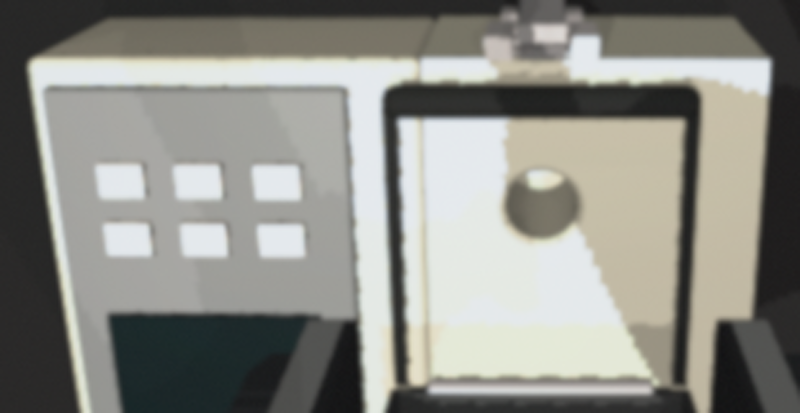

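View pics/c6.png

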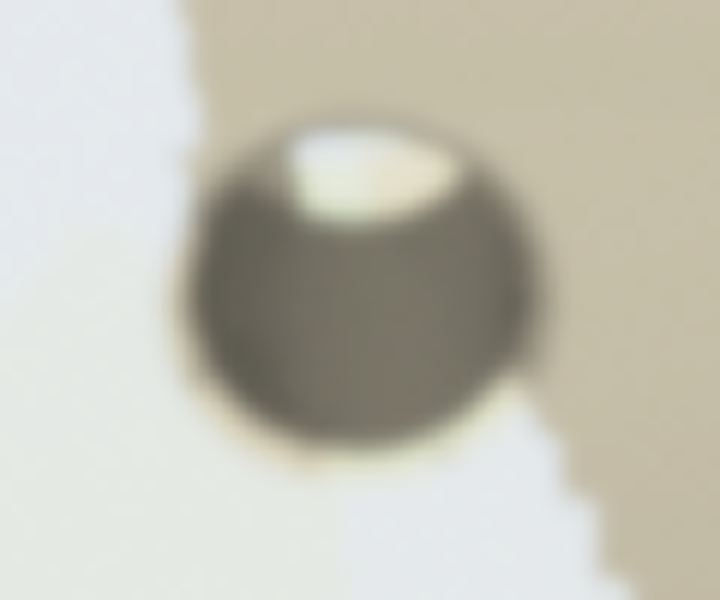

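```bash
python3 - <<'E'
from h import *
from bench import arm
W=dict(np.load("w1.npz")); T=arm.get_calibration("top");S=arm.get_calibration("scene")
c3=lambda x,y:(210+x/6.6-.42,200+y/6.6-.42)
print("well wrist",atz(W,(329.7,258.1),.085), "tri",tri([(W,(329.7,258.1)),(T,c3(243,348))]))
A=atz(W,(132.2,203.8),.085);B=atz(W,(418.3,203.1),.085); d=B-A
print(A,B,np.linalg.norm(d),"yaw",np.degrees(np.arctan2(d[1],d[0]))-90,"mid",(A+B)/2)
yaw=np.radians(-8.2)
M=(A+B)/2+.095*np.array([np.cos(yaw),np.sin(yaw),0]); print("meter",M, "well from it",M+[-.035*np.cos(yaw)-.055*np.sin(yaw),-.035*np.sin(yaw)+.055*np.cos(yaw),0])
# hood angle: handle pix & front top edge corners scene/wrist
E
```

```text
well wrist [0.487767   0.17931783 0.085     ] tri (array([0.48784138, 0.17919296, 0.08461413]), array([-0.11470578, -0.05371134, -0.31677655, -0.21247174]))
[ 0.40475095 -0.00231164  0.085     ] [0.44413501 0.27140755 0.085     ] 0.2765380655974182 yaw -8.187803624224586 mid [0.42444298 0.13454796 0.085     ]
meter [0.51847172 0.12099821 0.085     ] well from it [0.49167415 0.18042791 0.085     ]
```

drive_tool:
  deltas: [0, 0, 0, 0.01, -0.411, 0.118, 0.6, 0, 0, 0, 0.01, -0.411, 0.118, 0.6, 0, 0, 0, 0.01, -0.411, 0.118, 0.6, 0, 0, 0, 0.01, -0.411, 0.118, 0.6, 0, 0, 0, 0.01, -0.411, 0.118, 0.6, 0, 0, 0, 0.01, -0.411, 0.118, 0.6, 0, 0, 0, 0.01, -0.411, 0.118, 0.6, 0, 0, 0, 0.01, -0.411, 0.118, 0.6, 0, 0, 0, 0.01, -0.411, 0.118, 0.6, 0, 0, 0, 0.01, -0.411, 0.118, 0.6, 0, 0, 0, 0.01, -0.411, 0.118, 0.6, 0, 0, 0, 0.01, -0.411, 0.118, 0.6, 0, 0, 0, 0.01, -0.411, 0.118, 0.6, 0, 0, 0, 0.01, -0.411, 0.118, 0.6]

```text
clock: 2.7
tcp_pos: [0.4792, -0.2344, 0.3213]
tcp_rot: [100.3, 90.0, 92.2]
force: [-0.4, -0.2, 0.7]
finger_gap: 0.0511
```

```bash
python3 - <<'E'
from h import *
from bench import arm
W=arm.get_calibration("wrist"); im=arm.grab_frame("wrist"); cv2.imwrite("pics/w2.png",im)
np.savez("w2.npz",**W)
o=arm.get_obs();print(o["clock"],o["tcp_pos"],o["tcp_rot"],o["joint_pos"])
p=proj(W,[[.5545,-.239,.102],[.5545,-.239,.091]]);print(p)
u,v=p[0].astype(int); cv2.imwrite("pics/c7.png",cv2.resize(im[v-50:v+50,u-60:u+60],None,fx=6,fy=6,interpolation=cv2.INTER_CUBIC)); print(u-60,v-50)
E
```

```text
2.75 [ 0.47923403 -0.23433327  0.32153217] [53.53982414 89.97254871 45.51652787] [-3.15834314e+01 -4.02038785e+00  8.76646734e+01  2.69236047e-02
  9.63495852e+01 -1.13557156e+02]
[[334.4458824  275.16253144]
 [334.2713143  270.61974093]]
274 225
```

View pics/w2.png

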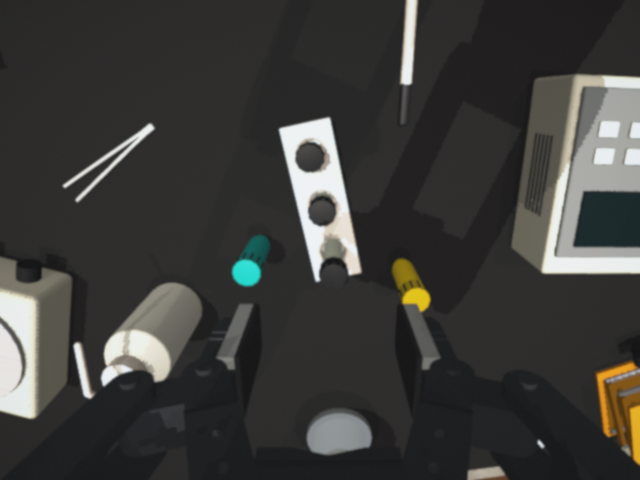

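View pics/c7.png

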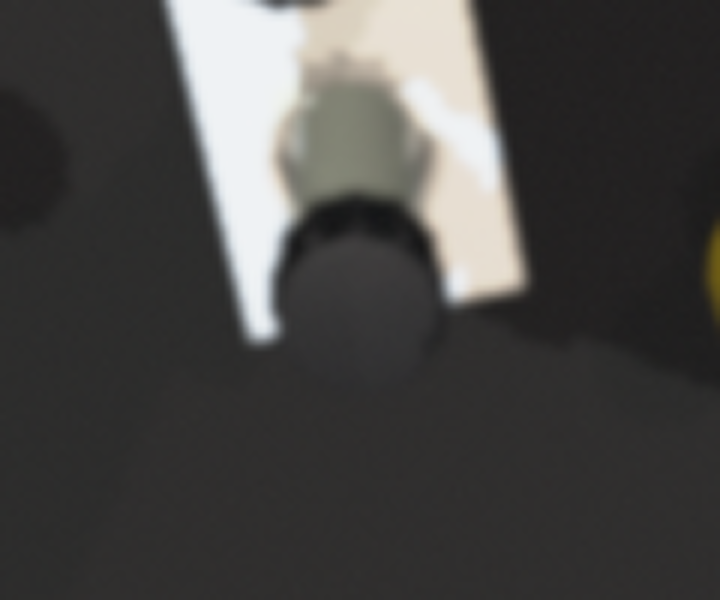

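The wrist view shows the tall vial's cap top at (333.6,276.6), on a long frosted body. The turquoise and yellow look-alikes are at (247,262) and (411,287), outside the jaw span.

```bash
python3 - <<'E'
from h import *
from bench import arm
W=dict(np.load("w2.npz")); T=arm.get_calibration("top")
c2=lambda x,y:(340+x/6.6-.42,200+y/6.6-.42)
print(atz(W,(333.6,276.6),.102),tri([(W,(333.6,276.6)),(T,c2(304,222))]))
o=arm.get_obs()
for z in (.15,.072): print(delta(o,[.5555,-.2395,z],down(81.8)))
E
```

```text
[ 0.55584895 -0.23999112  0.102     ] (array([ 0.55459124, -0.23974522,  0.10476102]), array([ 0.11635327, -0.06741282,  0.40228037, -0.14242317]))
(array([ 0.18,  0.02, -0.02]), array([0.1716, 0.0055, 0.0762]))
(array([ 0.18,  0.02, -0.02]), array([0.2496, 0.0054, 0.0762]))
```

drive_tool:
  deltas: [0, 0, 0, 0.12, 0.0055, 0.0762, 0.6, 0, 0, 0, 0.12, 0.0055, 0.0762, 0.6, 0, 0, 0, 0.12, 0.0055, 0.0762, 0.6, 0, 0, 0, 0.12, 0.0055, 0.0762, 0.6, 0, 0, 0, 0.16, 0.0055, 0.0762, 0.6, 0, 0, 0, 0.19, 0.0055, 0.0762, 0.6, 0, 0, 0, 0.21, 0.0055, 0.0762, 0.6, 0, 0, 0, 0.23, 0.0055, 0.0762, 0.6, 0, 0, 0, 0.242, 0.0055, 0.0762, 0.6, 0, 0, 0, 0.249, 0.0055, 0.0762, 0.6, 0, 0, 0, 0.249, 0.0055, 0.0762, 0.6, 0, 0, 0, 0.249, 0.0055, 0.0762, 0.6]

```text
clock: 3.75
tcp_pos: [0.5556, -0.2413, 0.0733]
tcp_rot: [-17.4, 89.9, -25.5]
force: [0.5, -1.3, 0.9]
finger_gap: 0.0515
```

```bash
python3 - <<'E'
from h import *
from bench import arm
im=arm.grab_frame("scene"); o=arm.get_obs();print(o["clock"],o["tcp_pos"],o["force"])
cv2.imwrite("pics/s2.png",cv2.resize(im[190:330,150:330],None,fx=4.2,fy=4.2,interpolation=cv2.INTER_CUBIC))
cv2.imwrite("pics/w3.png",arm.grab_frame("wrist"))
E
```

```text
3.8 [ 0.55606924 -0.24174133  0.07400314] [ 0.80083112 -0.22841088 -0.07352385]
```

View pics/s2.png

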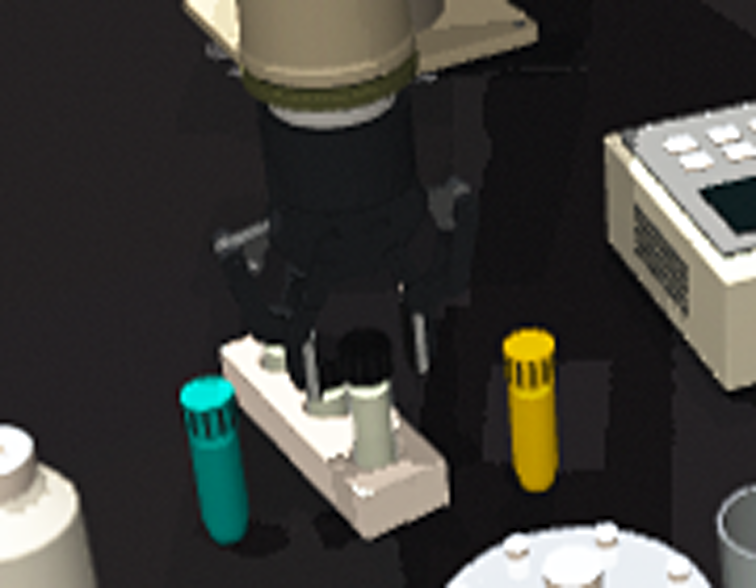

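View pics/w3.png

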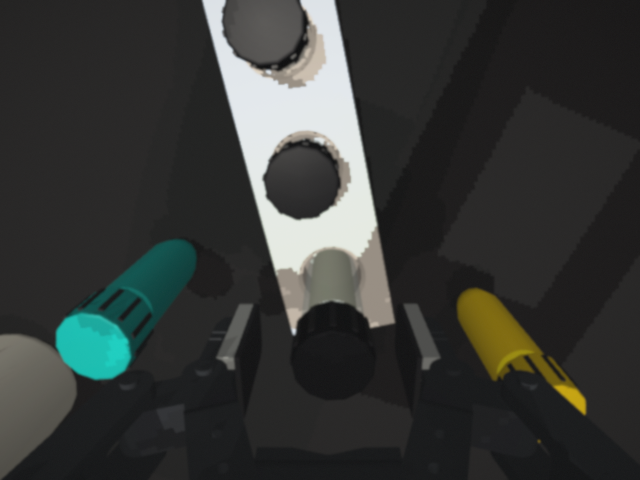

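The cap sits centred between the pads (334 against a jaw mid of about 330) and the fingers are clear of the look-alikes. Closing the gripper.

drive_tool:
  deltas: [0, 0, 0, 0, 0.001, 0, 0.5, 0, 0, 0, 0, 0.001, 0, 0.4, 0, 0, 0, 0, 0.001, 0, 0.3, 0, 0, 0, 0, 0.001, 0, 0.25, 0, 0, 0, 0, 0.001, 0, 0.2, 0, 0, 0, 0, 0.001, 0, 0.2, 0, 0, 0, 0, 0.001, 0, 0.2, 0, 0, 0, 0, 0.001, 0, 0.2]
  grip_force: 40

```text
clock: 4.52
tcp_pos: [0.5559, -0.241, 0.0734]
tcp_rot: [-13.8, 89.9, -22.0]
force: [0.0, 0.8, 4.8]
finger_gap: 0.027
```

```bash
python3 - <<'E'
from h import *
from bench import arm
o=arm.get_obs();print(o["clock"],o["tcp_pos"],o["force"],o["torque"],o["finger_gap"])
im=arm.grab_frame("wrist");cv2.imwrite("pics/w4.png",im)
E
```

```text
4.5167 [ 0.55589171 -0.24095739  0.07342991] [0.02414029 0.84217909 4.84712361] [ 0.1747756  -0.00622571  0.05171869] 0.026967600499069336
```

View pics/w4.png

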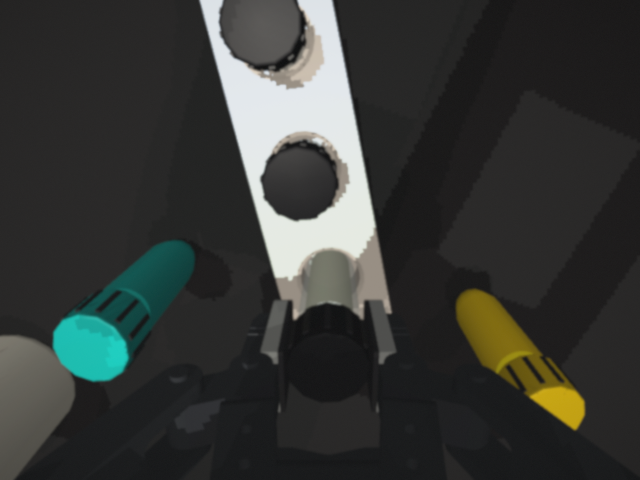

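drive_tool:
  deltas: [0, 0, 0, -0.005, 0, 0, 0.2, 0, 0, 0, -0.015, 0, 0, 0.2, 0, 0, 0, -0.03, 0, 0, 0.2, 0, 0, 0, -0.05, 0, 0, 0.2, 0, 0, 0, -0.08, 0, 0, 0.2, 0, 0, 0, -0.11, 0, 0, 0.2, 0, 0, 0, -0.14, 0, 0, 0.2, 0, 0, 0, -0.17, 0, 0, 0.2, 0, 0, 0, -0.19, 0, 0, 0.2, 0, 0, 0, -0.2, 0, 0, 0.2, 0, 0, 0, -0.2, 0, 0, 0.2, 0, 0, 0, -0.2, 0, 0, 0.2]

```text
clock: 5.57
tcp_pos: [0.5551, -0.2406, 0.2719]
tcp_rot: [-149.1, 90.0, -157.3]
force: [0.6, -0.2, -1.0]
finger_gap: 0.0264
```

```bash
python3 - <<'E'
from h import *
from bench import arm
W=arm.get_calibration("wrist")
im=arm.grab_frame("wrist");cv2.imwrite("pics/w5.png",im); np.savez("w5.npz",**W)
o=arm.get_obs();print(o["clock"],o["tcp_pos"],o["force"],o["torque"],o["finger_gap"])
print("jaw",np.degrees(np.arctan2(*toolR(o)[[1,0],1])))
im=arm.grab_frame("scene");cv2.imwrite("pics/s3.png",im); 
print(delta(o,[.4875,.179,.27],down(81.8)),proj(arm.get_calibration("scene"),o["tcp_pos"]))
E
```

```text
5.6167 [ 0.55453128 -0.24033164  0.27051222] [-0.75097503  0.00566435 -1.29060337] [ 0.04067389 -0.0498477  -0.02192525] 0.026824563095649543
jaw 81.83567670394378
(array([ 0.04, -0.13, -0.04]), array([ 0.0011,  0.4056, -0.1259])) [[228.55675783 202.83066868]]
```

View pics/w5.png

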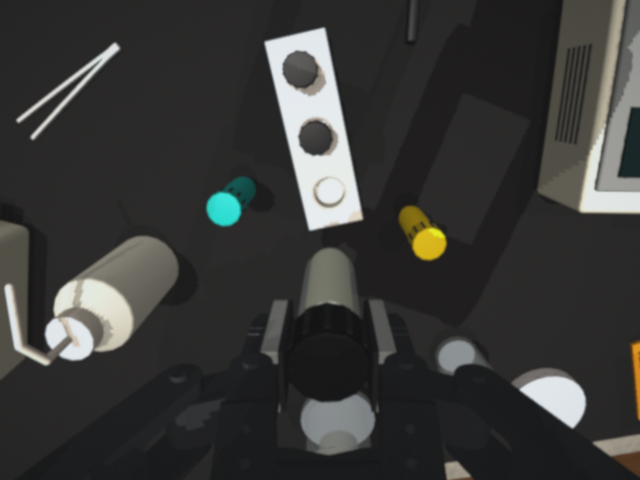

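View pics/s3.png

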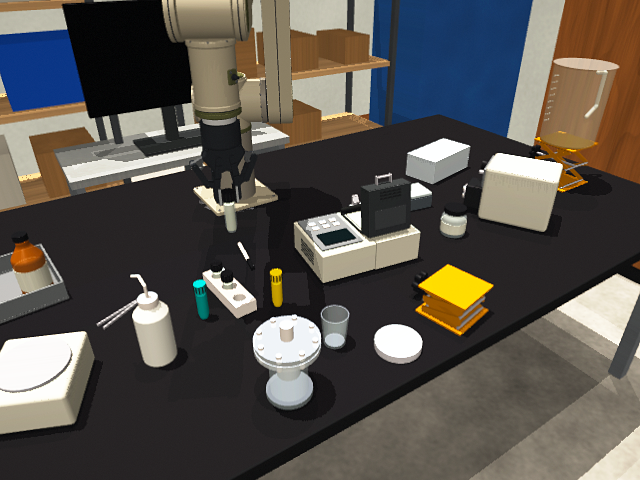

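The vial came out of the rack and is held by its cap, hanging near vertical; its foot is at (329,248) in the wrist view. I'll fit its offset and tilt in the tool frame from the silhouette.

```bash
python3 - <<'E'
from h import *
im=cv2.imread("pics/w5.png"); cv2.imwrite("pics/c8.png",cv2.resize(im[235:415,260:400],None,fx=4,fy=3.3,interpolation=cv2.INTER_CUBIC))
E
```

```text
(no output)
```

View pics/c8.png

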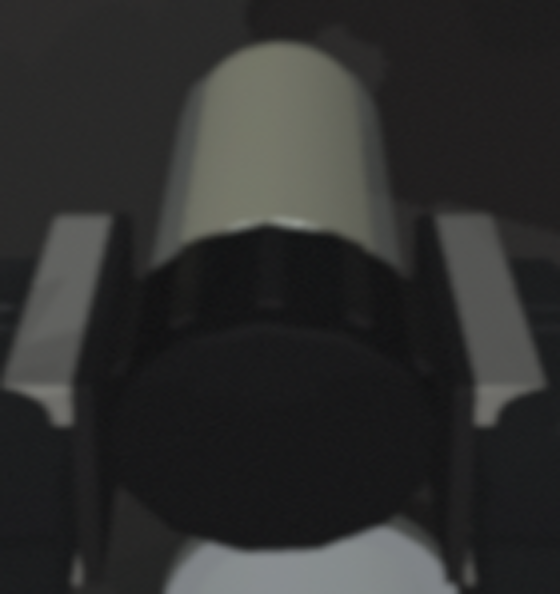

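```bash
python3 - <<'E'
from h import *
W=dict(np.load("w5.npz"))
tcp=np.array([0.5549,-.2404,.2712]); R=down(81.8)
# camera in tool frame is fixed; use mean
Rc=np.array([[0,1,.001],[-.315,-.001,.949],[.949,0,.315]]); pc=np.array([-.14216,-.00024,-.08188])
C=dict(W); C["R"]=Rc; C["t"]=-Rc@pc
print((W["R"]@R).round(3), R.T@(-W["R"].T@W["t"]-tcp))
a=np.linspace(0,2*np.pi,181)
def circ(q,s,r):
    e,y0,dz,ty,tz=q
    # s: distance above foot; axis point
    x=e-(s-.083); c=np.array([x,y0+ty*(s-.083),dz+tz*(s-.083)])
    return proj(C,c+np.c_[0*a,r*np.cos(a),r*np.sin(a)])
def f(q):
    t=circ(q,.094,.014); l=circ(q,.072,.014); b=circ(q,0,.009)
    return [t[:,1].max()-401.5,t[:,1].min()-333.4,t[:,0].min()-288,t[:,0].max()-371,l[:,1].min()-303,b[:,1].min()-246.8,(b[:,0].min()+b[:,0].max())/2-330.3]
r=least_squares(f,[-.019,0,0,0,0]); print(r.x.round(4),np.round(r.fun,2))
for z in [0]:
    r2=least_squares(lambda q:f([q[0],q[1],q[2],0,0]),[-.019,0,0]); print(r2.x.round(4),np.round(r2.fun,2))
E
```

```text
[[ 0.     1.     0.   ]
 [-0.315 -0.     0.949]
 [ 0.949 -0.     0.315]] [-0.1429005  -0.00034006 -0.08170689]
[-0.0107  0.0003  0.0052 -0.0085  0.0198] [ 0.62  0.18  0.65 -0.65 -1.11  0.36 -0.  ]
[-0.0128  0.0003  0.0038] [ 0.89 -0.8   0.3   0.45 -1.43  2.04 -1.21]
```

```bash
python3 - <<'E'
from h import *
W=dict(np.load("w5.npz"))
tcp=np.array([0.5549,-.2404,.2712]); R=down(81.8)
C=dict(W); C["R"]=W["R"]@R; C["t"]=W["t"]+W["R"]@tcp
a=np.linspace(0,2*np.pi,181)
def circ(q,s,r):
    e,y0,dz,ty,tz=q
    x=e-(s-.083); c=np.array([x,y0+ty*(s-.083),dz+tz*(s-.083)])
    return proj(C,c+np.c_[0*a,r*np.cos(a),r*np.sin(a)])
def f(q):
    t=circ(q,.094,.014); l=circ(q,.072,.014); b=circ(q,0,.009)
    return [t[:,1].max()-401.5,t[:,1].min()-333.4,t[:,0].min()-288,t[:,0].max()-371,l[:,1].min()-303,b[:,1].min()-246.8,(b[:,0].min()+b[:,0].max())/2-330.3]
for e in (-.0176,-.015):
  for dz in (0,.002,.004): 
    r=least_squares(lambda q:f([e,q[0],dz,0,q[1]]),[0,0]); print(e,dz,r.x.round(4),np.round(r.fun,2))
  r=least_squares(lambda q:f([e,q[0],q[1],0,0]),[0,0]); print(e,"dz free",r.x.round(4),np.round(r.fun,2))
# pads pixel: tool (x=0,y=±.0135,z=±.011)
print(proj(C,[[0,.0135,-.011],[0,.0135,.011],[0,-.0135,-.011],[0,-.0135,.011],[-.004,-.0135,-.011],[-.008,-.0135,-.011]]))
E
```

```text
-0.0176 0 [ 0.0003 -0.0156] [-1.05 -5.71 -1.34  2.05 -5.92 -0.31 -1.19]
-0.0176 0.002 [ 0.0003 -0.0006] [ 4.13  0.33 -1.09  1.81 -1.37  1.03 -1.18]
-0.0176 0.004 [0.0003 0.0147] [ 9.25  6.29 -0.85  1.57  3.13  2.32 -1.18]
-0.0176 dz free [0.0003 0.0016] [ 3.23 -0.73 -1.14  1.85 -2.34  0.26 -1.18]
-0.015 0 [ 0.0003 -0.0182] [ -6.25 -10.01  -0.58   1.29  -9.02  -1.55  -1.18]
-0.015 0.002 [ 0.0003 -0.0032] [-1.13 -4.07 -0.35  1.06 -4.53 -0.22 -1.18]
-0.015 0.004 [0.0003 0.012 ] [ 3.93  1.82 -0.11  0.83 -0.08  1.07 -1.17]
-0.015 dz free [0.0003 0.0032] [ 1.71 -0.76 -0.21  0.93 -1.75  1.38 -1.17]
[[364.46157871 295.96047957]
 [362.83178935 345.85099236]
 [293.36175775 295.97697027]
 [294.93255896 345.86716791]
 [292.51772341 300.79489501]
 [291.63219633 305.85235876]]
```

drive_tool:
  deltas: [0, 0, 0, 0, 0.01, -0.003, 0.2, 0, 0, 0, 0, 0.03, -0.009, 0.2, 0, 0, 0, 0, 0.06, -0.019, 0.2, 0, 0, 0, 0, 0.095, -0.029, 0.2, 0, 0, 0, 0, 0.13, -0.04, 0.2, 0, 0, 0, 0, 0.165, -0.051, 0.2, 0, 0, 0, 0, 0.2, -0.062, 0.2, 0, 0, 0, 0, 0.235, -0.073, 0.2, 0, 0, 0, 0, 0.27, -0.084, 0.2, 0, 0, 0, 0, 0.305, -0.095, 0.2, 0, 0, 0, 0, 0.34, -0.106, 0.2, 0, 0, 0, 0, 0.37, -0.115, 0.2, 0, 0, 0, 0, 0.39, -0.121, 0.2, 0, 0, 0, 0, 0.402, -0.125, 0.2, 0, 0, 0, 0, 0.406, -0.126, 0.2, 0, 0, 0, 0, 0.406, -0.126, 0.2, 0, 0, 0, 0, 0.406, -0.126, 0.2]

```text
clock: 7.08
tcp_pos: [0.488, 0.1784, 0.2718]
tcp_rot: [-125.1, 89.9, -133.3]
force: [-0.4, 0.1, -0.8]
finger_gap: 0.0269
```

drive_tool:
  deltas: [0, 0, 0, 0.01, 0, 0, 0.2, 0, 0, 0, 0.025, 0, 0, 0.2, 0, 0, 0, 0.045, 0, 0, 0.2, 0, 0, 0, 0.065, 0, 0, 0.2, 0, 0, 0, 0.085, 0, 0, 0.2, 0, 0, 0, 0.097, 0, 0, 0.2, 0, 0, 0, 0.1, 0, 0, 0.2, 0, 0, 0, 0.1, 0, 0, 0.2, 0, 0, 0, 0.1, 0, 0, 0.2]

```text
clock: 7.83
tcp_pos: [0.4886, 0.1789, 0.1731]
tcp_rot: [19.2, 89.9, 11.0]
force: [-0.8, -0.0, -0.3]
finger_gap: 0.0272
```

```bash
python3 - <<'E'
from h import *
from bench import arm
W=arm.get_calibration("wrist")
im=arm.grab_frame("wrist");cv2.imwrite("pics/w6.png",im); np.savez("w6.npz",**W)
o=arm.get_obs();print(o["clock"],o["tcp_pos"],o["force"],o["torque"],o["finger_gap"])
im=arm.grab_frame("scene");cv2.imwrite("pics/s4.png",cv2.resize(im[130:290,280:440],None,fx=3.7,fy=3.7,interpolation=cv2.INTER_CUBIC))
im=arm.grab_frame("top");cv2.imwrite("pics/t4.png",cv2.resize(im[180:300,200:340],None,fx=5,fy=5,interpolation=cv2.INTER_CUBIC))
print("well proj",proj(W,[.4876,.1792,.085]))
E
```

```text
7.8833 [0.48896491 0.179096   0.17368472] [-0.35585116 -0.24322212 -0.18405094] [0.00415402 0.03157831 0.00498923] 0.02691029049235396
well proj [[328.55470524 244.80783889]]
```

View pics/w6.png

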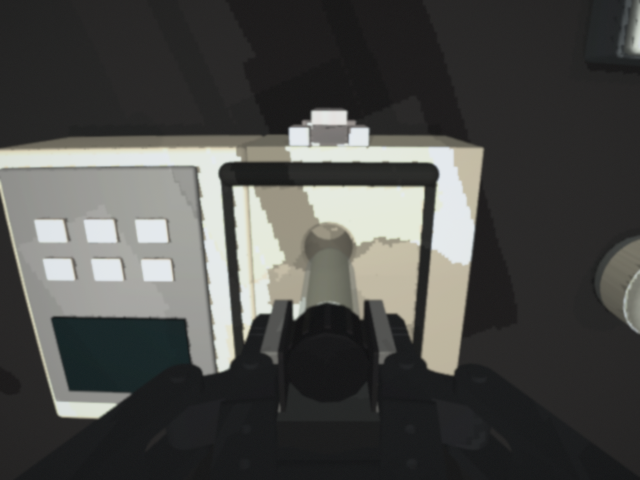

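View pics/s4.png

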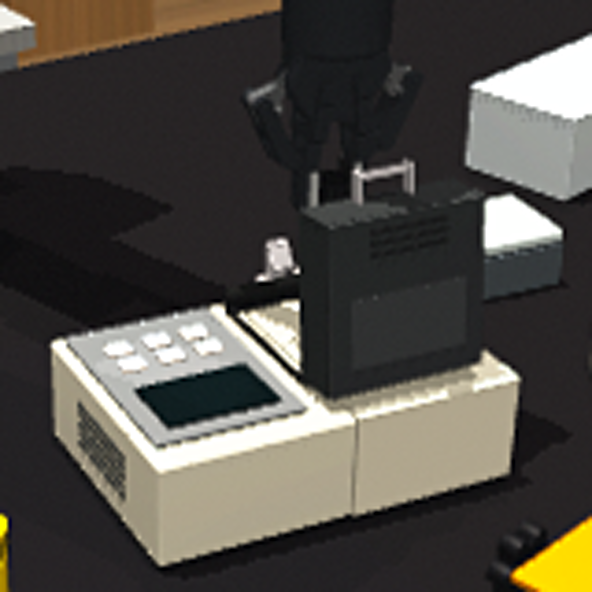

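```bash
python3 - <<'E'
from h import *
im=cv2.imread("pics/w6.png")
W=dict(np.load("w6.npz"))
a=np.linspace(0,2*np.pi,60)
def c(x,y,z,r): return proj(W,np.c_[x+r*np.cos(a),y+r*np.sin(a),0*a+z])
s=8;x0,y0=290,205
cr=cv2.resize(im[y0:y0+75,x0:x0+80],None,fx=s,fy=s,interpolation=cv2.INTER_CUBIC)
def draw(P,col): cv2.polylines(cr,[np.round((P-[x0,y0]+.5)*s).astype(int)],True,col,1)
draw(c(.4876,.1792,.085,.0145),(0,0,255)); draw(c(.4876,.1792,.085,.0165),(0,128,255))
for dz,col in ((0,(255,0,0)),(.002,(0,255,0))): draw(c(.4888+dz*.99,.1789-dz*.139,.108,.009),col)
cv2.imwrite("pics/c9.png",cr)
E
```

```text
(no output)
```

View pics/c9.png

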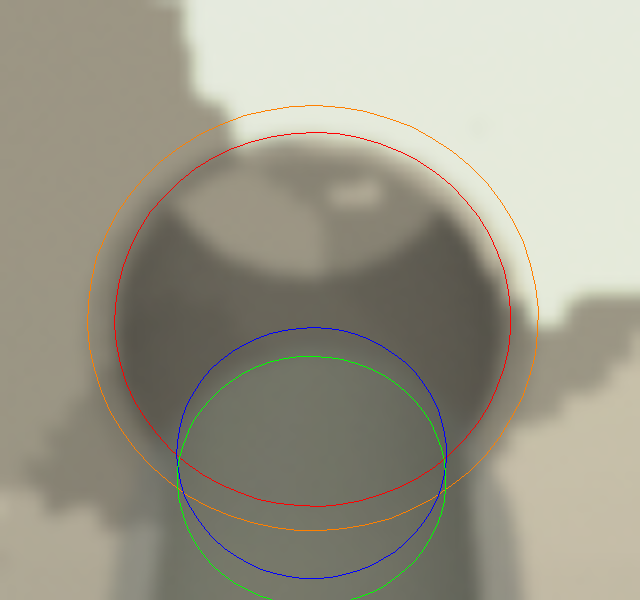

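The foot is about 1.8 mm too far to the rear of the well centre and laterally centred. I'll shift forward 1.8 mm and lower in stages.

drive_tool:
  deltas: [0, 0, 0, 0, 0, -0.0018, 0.2, 0, 0, 0, 0.008, 0, -0.0018, 0.2, 0, 0, 0, 0.016, 0, -0.0018, 0.2, 0, 0, 0, 0.023, 0, -0.0018, 0.2, 0, 0, 0, 0.03, 0, -0.0018, 0.2, 0, 0, 0, 0.037, 0, -0.0018, 0.2, 0, 0, 0, 0.044, 0, -0.0018, 0.2, 0, 0, 0, 0.044, 0, -0.0018, 0.2, 0, 0, 0, 0.044, 0, -0.0018, 0.2]

```text
clock: 8.73
tcp_pos: [0.4861, 0.1792, 0.1276]
tcp_rot: [-147.5, 89.9, -155.7]
force: [1.9, 0.0, -1.7]
finger_gap: 0.0268
```

```bash
python3 - <<'E'
from h import *
from bench import arm
W=arm.get_calibration("wrist")
im=arm.grab_frame("wrist");cv2.imwrite("pics/w7.png",im)
for i in range(2):
    o=arm.get_obs();print(o["clock"],o["tcp_pos"],o["force"],o["torque"],o["finger_gap"]); arm.grab_frame("top")
E
```

```text
8.7833 [0.48624307 0.17931029 0.12807938] [ 1.03507242  0.10766752 -0.96256792] [-0.1441394  -0.21632491  0.0091822 ] 0.026721159077131518
8.8333 [0.48634386 0.17935751 0.12841559] [ 0.71351649 -0.03646064 -0.78520031] [-0.14725369 -0.18458172  0.04901256] 0.026557377294568963
```

View pics/w7.png

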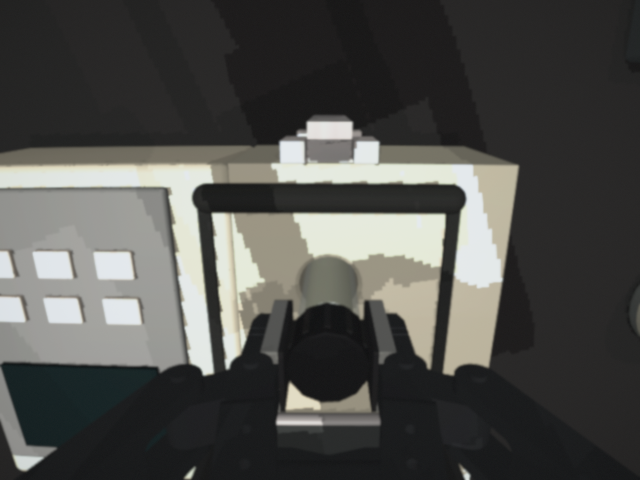

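drive_tool:
  deltas: [0, 0, 0, 0.006, 0, 0.0006, 0.2, 0, 0, 0, 0.012, 0, 0.0006, 0.2, 0, 0, 0, 0.018, 0, 0.0006, 0.2, 0, 0, 0, 0.024, 0, 0.0006, 0.2, 0, 0, 0, 0.028, 0, 0.0006, 0.2, 0, 0, 0, 0.032, 0, 0.0006, 0.2, 0, 0, 0, 0.032, 0, 0.0006, 0.2]

```text
clock: 9.47
tcp_pos: [0.4865, 0.1792, 0.0952]
tcp_rot: [-153.3, 89.9, -161.5]
force: [1.1, -0.6, -2.2]
finger_gap: 0.0264
```

```bash
python3 - <<'E'
from h import *
from bench import arm
for i in range(2):
    o=arm.get_obs();print(o["clock"],o["tcp_pos"],o["force"],o["torque"],o["finger_gap"]); arm.grab_frame("top")
E
```

```text
9.4667 [0.48645295 0.17916868 0.09520213] [ 1.08190321 -0.55350193 -2.23502066] [-0.08966483 -0.28094498  0.00375359] 0.026447934259609646
9.5167 [0.48661532 0.17924975 0.09570168] [ 0.57563807 -0.10194148 -1.85943574] [-0.01855367 -0.09354297 -0.00450951] 0.026835133285968066
```

drive_tool:
  deltas: [0, 0, 0, 0.0015, 0, 0, 0.2, 0, 0, 0, 0.003, 0, 0, 0.2, 0, 0, 0, 0.004, 0, 0, 0.2, 0, 0, 0, 0.004, 0, 0, 0.2]

```text
clock: 9.9
tcp_pos: [0.4867, 0.1793, 0.0921]
tcp_rot: [-157.6, 90.0, -165.7]
force: [-0.3, -0.2, -0.7]
finger_gap: 0.0269
```

```bash
python3 - <<'E'
from h import *
from bench import arm
W=arm.get_calibration("wrist")
im=arm.grab_frame("wrist");cv2.imwrite("pics/w8.png",im)
for i in range(2):
    o=arm.get_obs();print(o["clock"],o["tcp_pos"],o["force"],o["torque"],o["finger_gap"]); arm.grab_frame("top")
E
```

```text
9.95 [0.48676693 0.17930418 0.09218033] [ 0.64293173 -0.01874974 -1.10677417] [-0.01516629 -0.01665853  0.03232142] 0.026612911757418728
10.0 [0.48685203 0.17932859 0.09230492] [-0.38559185 -0.11510066 -0.63960606] [-0.00139495 -0.0267227   0.0265554 ] 0.02664007274837266
```

View pics/w8.png

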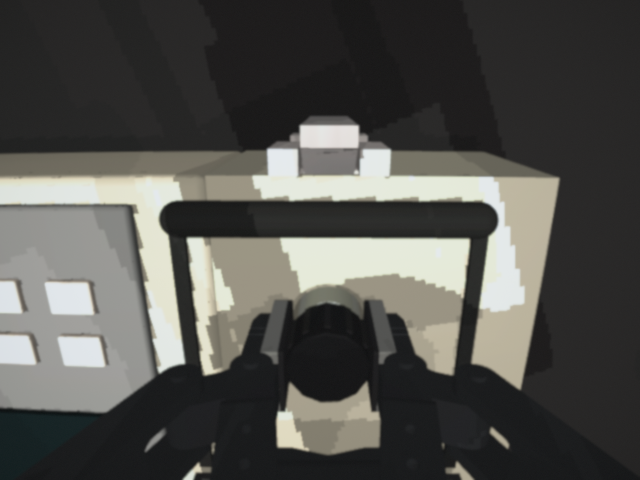

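drive_tool:
  deltas: [0, 0, 0, 0.001, 0, 0, 0.2, 0, 0, 0, 0.002, 0, 0, 0.2, 0, 0, 0, 0.002, 0, 0, 0.2]

```text
clock: 10.3
tcp_pos: [0.4871, 0.1794, 0.0905]
tcp_rot: [21.9, 90.0, 13.7]
force: [0.0, -0.4, 1.1]
finger_gap: 0.0269
```

```bash
python3 - <<'E'
from bench import arm
for i in range(3):
    o=arm.get_obs();print(o["clock"],o["tcp_pos"],o["force"],o["finger_gap"]); arm.grab_frame("top")
E
```

```text
10.3 [0.48710737 0.17938445 0.09047887] [ 0.02119958 -0.3654972   1.0679828 ] 0.02686476344378915
10.35 [0.48705551 0.17940937 0.0904883 ] [-0.1783166   0.84991652  0.3880004 ] 0.027248730516863467
10.4 [0.48702471 0.1793875  0.09047579] [ 0.68900705 -0.14524118  1.19119811] 0.02709927629013923
```

drive_tool:
  deltas: [0, 0, 0, 0.001, 0, 0, 0.2, 0, 0, 0, 0.001, 0, 0, 0.2, 0, 0, 0, 0.001, 0, 0, 0.2]

```text
clock: 10.7
tcp_pos: [0.4876, 0.1795, 0.0904]
tcp_rot: [17.5, 89.9, 9.4]
force: [-1.1, -1.2, 7.5]
finger_gap: 0.0264
```

```bash
python3 - <<'E'
from bench import arm
for i in range(3):
    o=arm.get_obs();print(o["clock"],o["tcp_pos"],o["force"],o["finger_gap"]); arm.grab_frame("top")
E
```

```text
10.7 [0.48761887 0.1794584  0.09039551] [-1.14905826 -1.15288001  7.45021824] 0.0264497437205195
10.75 [0.48760203 0.17944954 0.09037071] [-1.30114734 -1.54691078  7.18397417] 0.02704576770806451
10.8 [0.48759224 0.17947243 0.09039172] [-0.94073588 -0.68309313  7.46003342] 0.026488953448237155
```

Upward force jumped to 7.5 N with no further descent at TCP z 0.0904, the predicted home height, so the vial is seated. Releasing.

drive_tool:
  deltas: [0, 0, 0, -0.001, 0, 0, 0.38, 0, 0, 0, -0.001, 0, 0, 0.45, 0, 0, 0, -0.001, 0, 0, 0.55, 0, 0, 0, -0.001, 0, 0, 0.55, 0, 0, 0, -0.001, 0, 0, 0.55, 0, 0, 0, -0.001, 0, 0, 0.55]

```text
clock: 11.35
tcp_pos: [0.4867, 0.1793, 0.0901]
tcp_rot: [-159.7, 90.0, -167.9]
force: [-0.7, 0.6, -0.2]
finger_gap: 0.0471
```

drive_tool:
  deltas: [0, 0, 0, -0.01, 0, 0, 0.55, 0, 0, 0, -0.025, 0, 0, 0.55, 0, 0, 0, -0.05, 0, 0, 0.55, 0, 0, 0, -0.08, 0, 0, 0.55, 0, 0, 0, -0.11, 0, 0, 0.55, 0, 0, 0, -0.14, 0, -0.02, 0.55, 0, 0, 0, -0.17, 0, -0.05, 0.55, 0, 0, 0, -0.18, 0, -0.06, 0.55, 0, 0, 0, -0.18, 0, -0.06, 0.55]

```text
clock: 12.1
tcp_pos: [0.4277, 0.1889, 0.2756]
tcp_rot: [28.2, 89.6, 20.1]
force: [0.3, -0.1, 0.6]
finger_gap: 0.047
```

```bash
python3 - <<'E'
from h import *
from bench import arm
W=arm.get_calibration("wrist")
im=arm.grab_frame("wrist");cv2.imwrite("pics/w9.png",im); np.savez("w9.npz",**W)
o=arm.get_obs();print(o["clock"],o["tcp_pos"],o["tcp_rot"],o["force"],o["finger_gap"],o["joint_pos"])
im=arm.grab_frame("scene");cv2.imwrite("pics/s9f.png",im);cv2.imwrite("pics/s9.png",cv2.resize(im[130:290,280:440],None,fx=3.7,fy=3.7,interpolation=cv2.INTER_CUBIC))
im=arm.grab_frame("top");cv2.imwrite("pics/t9f.png",im)
print(proj(W,[[.4876,.1794,.119],[.4876,.1794,.085]]))
E
```

```text
12.15 [0.42799942 0.1884217  0.27316069] [25.56171207 89.69776631 17.45892689] [ 0.03405279  0.55440403 -0.8162714 ] 0.04714655207613276 [ 1.74753004e+01 -1.45384761e+01  1.02040862e+02 -8.64327804e-05
  9.21953806e+01 -6.44219180e+01]
[[326.31154207 288.50892368]
 [326.31589092 271.39299595]]
```

View pics/w9.png

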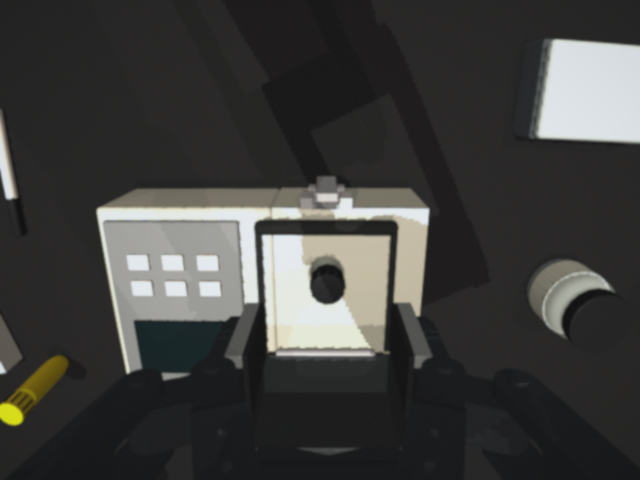

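View pics/s9.png

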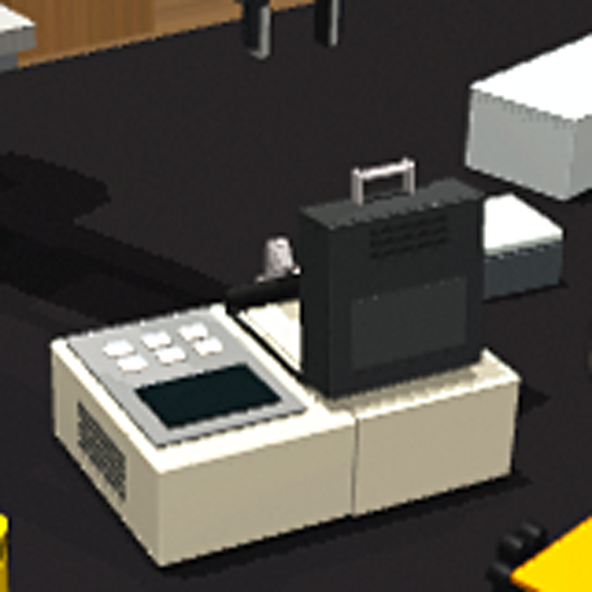

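The vial cap is in the well at wrist (326,286) against a predicted (326,288), and the fingers are clear. Now the hood angle from all three views.

```bash
cat >> h.py <<'E'
YAW=np.radians(-8.2); WELL=np.array([.4877,.1793,.085])
XM=np.array([np.cos(YAW),np.sin(YAW),0]); YM=np.array([-np.sin(YAW),np.cos(YAW),0]); Z=np.array([0,0,1.])
HINGE=WELL+.077*XM+.006*Z
def hood(th,s,v,w=0): return HINGE+s*(-np.cos(th)*XM+np.sin(th)*Z)+v*(np.cos(th)*Z+np.sin(th)*XM)+w*YM
E
python3 - <<'E'
from h import *
from bench import arm
S=arm.get_calibration("scene");T=arm.get_calibration("top");W=dict(np.load("w9.npz"))
c=lambda x,y:np.array((280+x/3.7-.4,130+y/3.7-.4))
obs=[c(330,230),c(488,198),c(300,210),c(452,182)]
loc=[(.125,.042,-.061),(.125,.042,.061),(.125,0,-.061),(.125,0,.061)]
def f(q): return np.concatenate([proj(S,hood(q[0],*l))[0]-o for l,o in zip(loc,obs)])
r=least_squares(f,[1.5]);print(r.x,r.fun.round(1))
im=cv2.imread("pics/s9f.png"); 
for nm,C,x0,y0,w,h,s in (("s9f",S,300,150,140,100,5.5),("t9f",T,200,190,130,100,6),("w9",W,230,180,200,300,2)):
    im=cv2.imread(f"pics/{nm}.png"); cr=cv2.resize(im[y0:y0+h,x0:x0+w],None,fx=s,fy=s,interpolation=cv2.INTER_CUBIC)
    for v,col in ((0,(0,255,0)),(.042,(0,0,255))):
        P=np.vstack([hood(r.x[0],a,v,b) for a,b in ((0,-.061),(.125,-.061),(.125,.061),(0,.061))])
        cv2.polylines(cr,[np.round((proj(C,P)-[x0,y0]+.5)*s).astype(int)],True,col,1)
    cv2.imwrite(f"pics/o_{nm}.png",cr)
print(HINGE)
E
```

```text
[1.48772961] [ 0.3 -0.2  0.3 -0.4 -0.  -0.1  0.7 -1. ]
[0.56391277 0.16831757 0.091     ]
```

View pics/o_s9f.png

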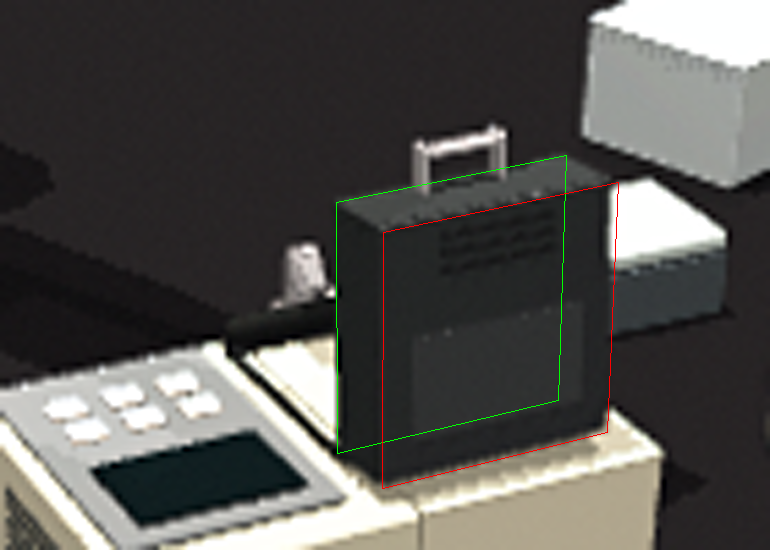

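View pics/o_t9f.png

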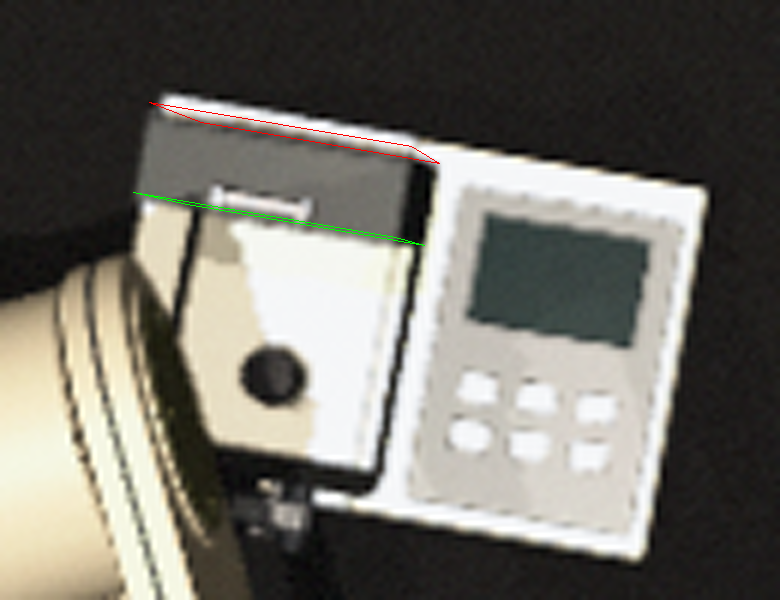

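View pics/o_w9.png

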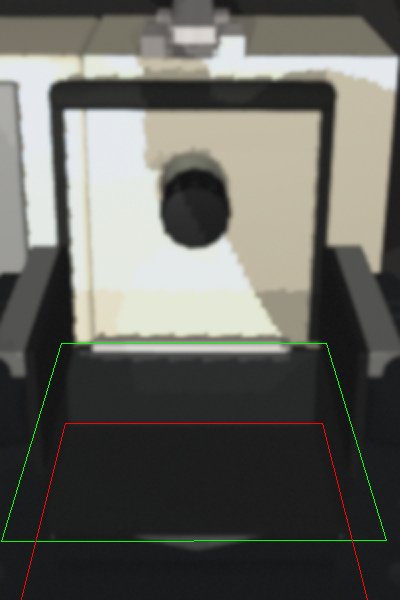

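The hood model with θ ≈ 1.49 rad overlays the scene view well, and the vial cap is centred in the well. Next I'll shut the fingers and go up and over to behind the hood.

```bash
python3 - <<'E'
from h import *
from bench import arm
o=arm.get_obs(); print(o["clock"],o["tcp_pos"])
R=down(81.8)
for dx,z in ((.080,.30),(.080,.192)):
    p=HINGE+dx*XM; p[2]=z; print(p.round(4),delta(o,p,R))
E
```

```text
12.25 [0.42759917 0.18771877 0.26991205]
[0.6431 0.1569 0.3   ] (array([0.05, 0.  , 0.01]), array([-3.010e-02,  1.000e-04,  2.177e-01]))
[0.6431 0.1569 0.192 ] (array([0.05, 0.  , 0.01]), array([7.790e-02, 1.000e-04, 2.177e-01]))
```

drive_tool:
  deltas: [0, 0, 0, -0.02, 0, 0, 0, 0, 0, 0, -0.035, 0, 0.02, 0, 0, 0, 0, -0.035, 0, 0.05, 0, 0, 0, 0, -0.035, 0, 0.085, 0, 0, 0, 0, -0.035, 0, 0.12, 0, 0, 0, 0, -0.035, 0, 0.155, 0, 0, 0, 0, -0.035, 0, 0.185, 0, 0, 0, 0, -0.035, 0, 0.208, 0, 0, 0, 0, -0.035, 0, 0.218, 0, 0, 0, 0, -0.035, 0, 0.218, 0, 0, 0, 0, -0.035, 0, 0.218, 0]

```text
clock: 13.17
tcp_pos: [0.6432, 0.1562, 0.3023]
tcp_rot: [-162.4, 89.7, -170.6]
force: [-0.6, 0.7, -0.2]
finger_gap: -0.0003
```

```bash
python3 - <<'E'
from h import *
from bench import arm
W=arm.get_calibration("wrist")
im=arm.grab_frame("wrist");cv2.imwrite("pics/w10.png",im); np.savez("w10.npz",**W)
im=arm.grab_frame("scene");cv2.imwrite("pics/s10.png",cv2.resize(im[80:270,280:470],None,fx=3.1,fy=3.1,interpolation=cv2.INTER_CUBIC))
o=arm.get_obs();print(o["clock"],o["tcp_pos"],o["force"],o["finger_gap"],o["joint_pos"])
p=HINGE+.08*XM;p[2]=.192;print(delta(o,p,down(81.8)))
E
```

```text
13.2667 [0.64263104 0.15682585 0.30398493] [-0.41679339  0.89959469  0.91228772] 0.0001631998004781297 [ 9.27282989e+00  1.62827627e+01  6.77372738e+01  4.04385701e-03
  9.61040547e+01 -7.25638962e+01]
(array([ 0.04, -0.12,  0.03]), array([0.112 , 0.0002, 0.0007]))
```

View pics/w10.png

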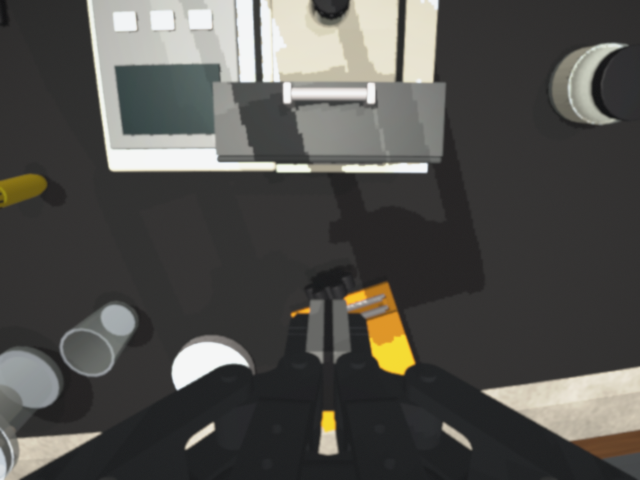

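View pics/s10.png

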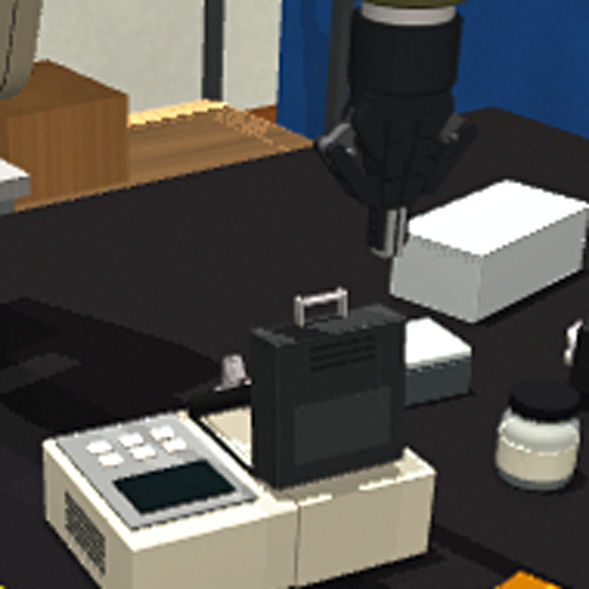

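```bash
python3 - <<'E'
from h import *
W=dict(np.load("w10.npz"))
obs=np.array([(217,160),(443,160),(213.5,82.5),(447,83)])
loc=[(.125,.042,-.061),(.125,.042,.061),(.125,0,-.061),(.125,0,.061)]
f=lambda q:np.concatenate([proj(W,hood(q[0],*l)+q[1]*XM+q[2]*YM)[0]-o for l,o in zip(loc,obs)])
r=least_squares(lambda q:f([q[0],0,0]),[1.5]);print(r.x,r.fun.round(1))
r=least_squares(f,[1.5,0,0]);print(r.x,r.fun.round(1))
for th in (1.4,1.48,1.56): print(th, f([th,0,0]).round(1))
E
```

```text
[1.47254524] [-0.2  2.1 -0.5  1.9 -0.6 -1.5 -0.6 -2.2]
[1.37463117e+00 1.21973025e-02 2.55944071e-04] [-0.9  1.7  1.2  1.5  0.8 -1.1 -1.1 -1.9]
1.4 [ -2.4 -15.2   1.8 -15.4  -1.2 -19.4  -0.  -20.2]
1.48 [ 0.1  3.8 -0.7  3.6 -0.5  0.4 -0.7 -0.4]
1.56 [ 2.8 21.4 -3.5 21.2  0.6 20.2 -1.8 19.4]
```

θ ≈ 1.48 in both views, and the fingers are centred on the hood (column 328 against 330). Descending behind it.

drive_tool:
  deltas: [0, 0, 0, 0.02, 0, 0, 0, 0, 0, 0, 0.05, 0, 0, 0, 0, 0, 0, 0.08, 0, 0, 0, 0, 0, 0, 0.1, 0, 0, 0, 0, 0, 0, 0.11, 0, 0, 0, 0, 0, 0, 0.11, 0, -0.01, 0, 0, 0, 0, 0.11, 0, -0.02, 0, 0, 0, 0, 0.11, 0, -0.026, 0, 0, 0, 0, 0.11, 0, -0.026, 0]

```text
clock: 14.02
tcp_pos: [0.6169, 0.1612, 0.1966]
tcp_rot: [23.4, 89.9, 15.3]
force: [-0.0, -0.2, -0.3]
finger_gap: -0.0001
```

```bash
cat > st.py <<'E'
from h import *
from bench import arm
for i in range(2):
    o=arm.get_obs(); d=o["tcp_pos"]-HINGE
    print(round(o["clock"],2),"mx %.4f my %.4f z %.4f"%(d@XM,d@YM,o["tcp_pos"][2]),"F",np.round(o["force"],1)); 
    if i==0: im=arm.grab_frame("scene")
import sys
if len(sys.argv)>1:
    cv2.imwrite(f"pics/{sys.argv[1]}.png",cv2.resize(im[80:270,280:470],None,fx=3.1,fy=3.1,interpolation=cv2.INTER_CUBIC))
    cv2.imwrite(f"pics/{sys.argv[1]}w.png",arm.grab_frame("wrist")); np.savez("wl.npz",**arm.get_calibration("wrist"))
E
python3 st.py s11
```

```text
14.02 mx 0.0535 my 0.0005 z 0.1966 F [-0.  -0.2 -0.3]
14.07 mx 0.0541 my 0.0004 z 0.1967 F [-0.2 -1.1  0.5]
```

View pics/s11.png

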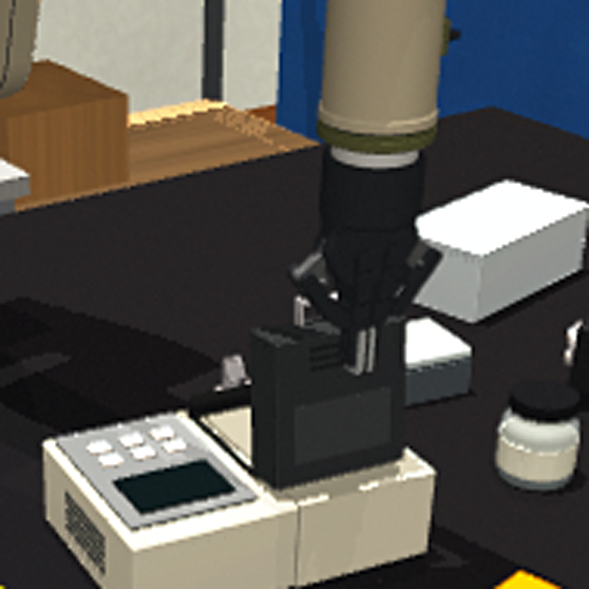

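drive_tool:
  deltas: [0, 0, 0, 0, 0, -0.006, 0, 0, 0, 0, -0.001, 0, -0.011, 0, 0, 0, 0, -0.002, 0, -0.015, 0, 0, 0, 0, -0.003, 0, -0.019, 0, 0, 0, 0, -0.004, 0, -0.025, 0, 0, 0, 0, -0.005, 0, -0.03, 0, 0, 0, 0, -0.0052, 0, -0.036, 0, 0, 0, 0, -0.0055, 0, -0.041, 0, 0, 0, 0, -0.0053, 0, -0.047, 0, 0, 0, 0, -0.005, 0, -0.052, 0, 0, 0, 0, -0.0044, 0, -0.058, 0, 0, 0, 0, -0.0037, 0, -0.063, 0, 0, 0, 0, -0.0037, 0, -0.063, 0]

```text
clock: 15.2
tcp_pos: [0.5541, 0.1697, 0.1988]
tcp_rot: [-167.5, 89.9, -175.6]
force: [0.0, -0.2, -0.8]
finger_gap: 0.0004
```

```bash
python3 st.py s12
```

```text
15.2 mx -0.0100 my 0.0000 z 0.1988 F [ 0.  -0.2 -0.8]
15.25 mx -0.0095 my -0.0000 z 0.1988 F [ 0.7 -0.1  0.2]
```

View pics/s12.png

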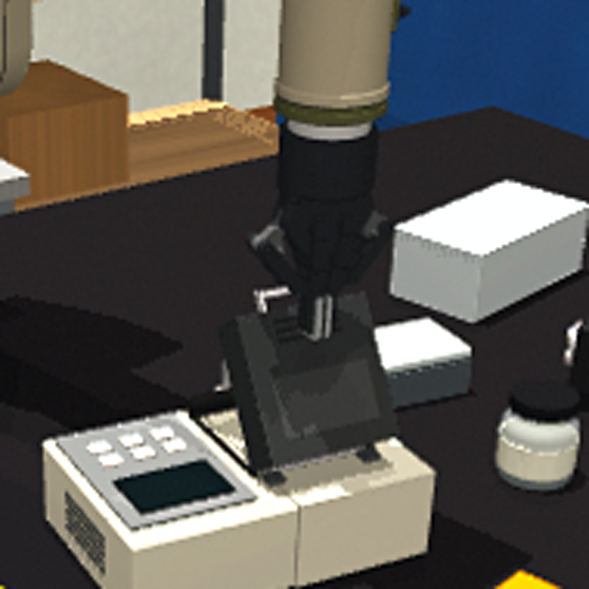

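View pics/s12w.png

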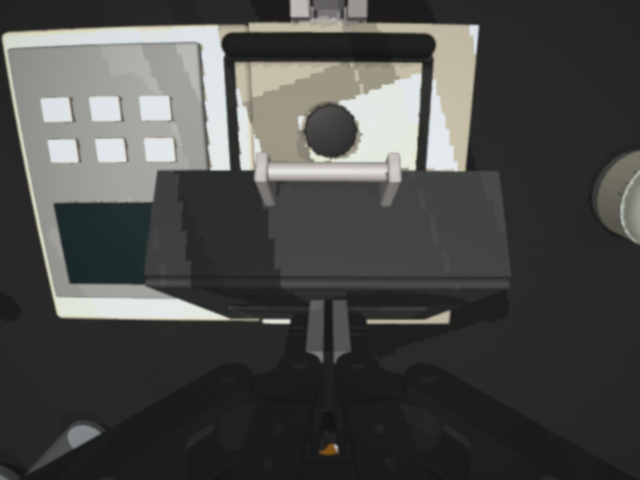

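drive_tool:
  deltas: [0, 0, 0, 0.0003, 0, -0.005, 0, 0, 0, 0, 0.001, 0, -0.0106, 0, 0, 0, 0, 0.0028, 0, -0.016, 0, 0, 0, 0, 0.0046, 0, -0.0211, 0, 0, 0, 0, 0.007, 0, -0.0262, 0, 0, 0, 0, 0.0093, 0, -0.0312, 0, 0, 0, 0, 0.012, 0, -0.036, 0, 0, 0, 0, 0.015, 0, -0.0408, 0, 0, 0, 0, 0.018, 0, -0.0454, 0, 0, 0, 0, 0.0215, 0, -0.0498, 0, 0, 0, 0, 0.025, 0, -0.054, 0, 0, 0, 0, 0.029, 0, -0.058, 0, 0, 0, 0, 0.033, 0, -0.062, 0, 0, 0, 0, 0.0373, 0, -0.0655, 0, 0, 0, 0, 0.042, 0, -0.069, 0, 0, 0, 0, 0.0462, 0, -0.072, 0, 0, 0, 0, 0.0462, 0, -0.072, 0]

```text
clock: 16.72
tcp_pos: [0.4827, 0.1796, 0.1514]
tcp_rot: [-157.1, 89.9, -165.3]
force: [1.2, -0.2, -0.5]
finger_gap: 0.0003
```

```bash
python3 st.py s13
```

```text
16.72 mx -0.0820 my -0.0004 z 0.1514 F [ 1.2 -0.2 -0.5]
16.77 mx -0.0815 my -0.0003 z 0.1519 F [ 0.2 -0.4  0.3]
```

View pics/s13.png

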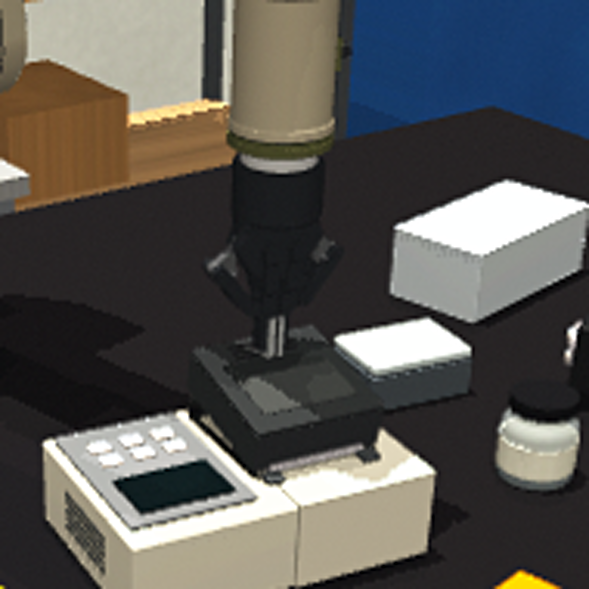

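View pics/s13w.png

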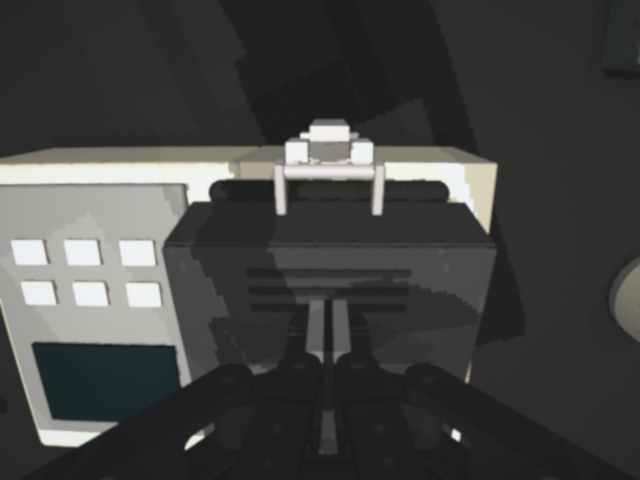

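The hood is at about 0.2 rad, with the ribs at wrist (330,288) just in front of the fingertips. I'll lift, step forward onto the ribs, and come down to about 0.12.

drive_tool:
  deltas: [0, 0, 0, -0.01, 0, 0, 0, 0, 0, 0, -0.012, 0, -0.006, 0, 0, 0, 0, -0.012, 0, -0.014, 0, 0, 0, 0, -0.008, 0, -0.016, 0, 0, 0, 0, -0.002, 0, -0.017, 0, 0, 0, 0, 0.002, 0, -0.019, 0, 0, 0, 0, 0.005, 0, -0.02, 0, 0, 0, 0, 0.005, 0, -0.02, 0]

```text
clock: 17.48
tcp_pos: [0.4631, 0.1824, 0.1464]
tcp_rot: [-156.0, 89.9, -164.2]
force: [0.0, -0.6, 0.1]
finger_gap: -0.0001
```

```bash
python3 st.py s14
```

```text
17.48 mx -0.1018 my -0.0004 z 0.1464 F [ 0.  -0.6  0.1]
17.53 mx -0.1014 my -0.0003 z 0.1469 F [ 0.3 -0.2 -0.3]
```

View pics/s14w.png

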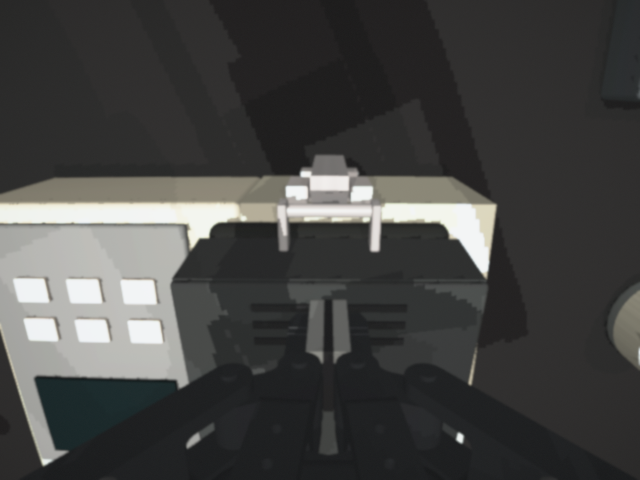

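drive_tool:
  deltas: [0, 0, 0, 0.001, 0, -0.0005, 0, 0, 0, 0, 0.002, 0, -0.001, 0, 0, 0, 0, 0.003, 0, -0.0014, 0, 0, 0, 0, 0.003, 0, -0.0014, 0]

```text
clock: 17.92
tcp_pos: [0.4628, 0.1828, 0.1448]
tcp_rot: [24.8, 90.0, 16.7]
force: [0.1, -0.1, 0.3]
finger_gap: 0.0001
```

drive_tool:
  deltas: [0, 0, 0, 0.001, 0, -0.0005, 0, 0, 0, 0, 0.002, 0, -0.0009, 0, 0, 0, 0, 0.002, 0, -0.0009, 0]

```text
clock: 18.17
tcp_pos: [0.4621, 0.183, 0.143]
tcp_rot: [18.3, 90.0, 10.2]
force: [0.1, -0.9, 1.7]
finger_gap: 0.0001
```

```bash
python3 st.py s15
```

```text
18.17 mx -0.1029 my -0.0000 z 0.1430 F [ 0.1 -0.9  1.7]
18.22 mx -0.1029 my -0.0001 z 0.1430 F [ 0.4 -0.1  2.8]
```

drive_tool:
  deltas: [0, 0, 0, 0.001, 0, -0.0005, 0, 0, 0, 0, 0.002, 0, -0.001, 0, 0, 0, 0, 0.002, 0, -0.001, 0]

```text
clock: 18.52
tcp_pos: [0.4613, 0.1831, 0.1411]
tcp_rot: [13.7, 89.9, 5.5]
force: [0.9, -0.5, 4.3]
finger_gap: -0.0002
```

drive_tool:
  deltas: [0, 0, 0, 0.001, 0, -0.0005, 0, 0, 0, 0, 0.001, 0, -0.0005, 0]

```text
clock: 18.68
tcp_pos: [0.461, 0.1831, 0.1405]
tcp_rot: [11.6, 89.9, 3.4]
force: [0.2, -0.2, 7.1]
finger_gap: 0.0002
```

drive_tool:
  deltas: [0, 0, 0, 0.001, 0, -0.0005, 0, 0, 0, 0, 0.001, 0, -0.0005, 0]

```text
clock: 18.85
tcp_pos: [0.4607, 0.1832, 0.1397]
tcp_rot: [11.8, 89.9, 3.6]
force: [1.6, -1.5, 7.5]
finger_gap: 0.0002
```

```bash
python3 st.py s16
```

```text
18.85 mx -0.1043 my 0.0000 z 0.1397 F [ 1.6 -1.5  7.5]
18.9 mx -0.1043 my 0.0000 z 0.1397 F [ 0.9 -1.7  7.6]
```

drive_tool:
  deltas: [0, 0, 0, 0.001, 0, -0.0006, 0, 0, 0, 0, 0.001, 0, -0.0006, 0]

```text
clock: 19.12
tcp_pos: [0.4604, 0.1833, 0.139]
tcp_rot: [11.1, 89.8, 2.9]
force: [1.0, -2.1, 7.9]
finger_gap: 0.0003
```

drive_tool:
  deltas: [0, 0, 0, 0.001, 0, -0.0006, 0, 0, 0, 0, 0.001, 0, -0.0006, 0]

```text
clock: 19.28
tcp_pos: [0.4601, 0.1833, 0.1383]
tcp_rot: [10.6, 89.8, 2.4]
force: [2.0, -3.1, 9.2]
finger_gap: -0.0002
```

drive_tool:
  deltas: [0, 0, 0, 0.0008, -0.0003, -0.0004, 0, 0, 0, 0, 0.0008, -0.0003, -0.0004, 0]

```text
clock: 19.45
tcp_pos: [0.4599, 0.1833, 0.1378]
tcp_rot: [17.6, 89.8, 9.4]
force: [1.7, -2.1, 11.4]
finger_gap: 0.0001
```

drive_tool:
  deltas: [0, 0, 0, 0.0008, -0.0003, -0.0004, 0, 0, 0, 0, 0.0008, -0.0003, -0.0004, 0]

```text
clock: 19.62
tcp_pos: [0.4597, 0.1833, 0.1373]
tcp_rot: [22.0, 89.7, 13.9]
force: [2.3, -1.1, 11.6]
finger_gap: 0.0003
```

```bash
python3 st.py s17
```

```text
19.62 mx -0.1053 my -0.0000 z 0.1373 F [ 2.3 -1.1 11.6]
19.67 mx -0.1053 my -0.0000 z 0.1373 F [ 1.7  0.  12.1]
```

View pics/s17w.png

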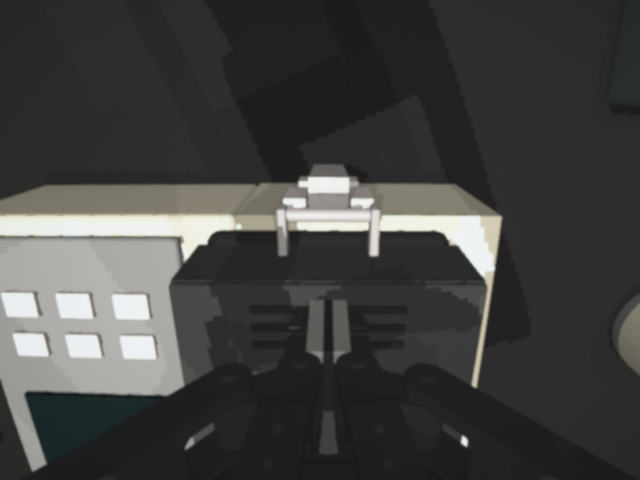

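drive_tool:
  deltas: [0, 0, 0, 0.0008, 0, -0.0005, 0, 0, 0, 0, 0.0008, 0, -0.0005, 0]

```text
clock: 19.88
tcp_pos: [0.4593, 0.1834, 0.1365]
tcp_rot: [20.8, 89.7, 12.6]
force: [3.3, -1.4, 10.0]
finger_gap: -0.0002
```

drive_tool:
  deltas: [0, 0, 0, 0.0008, 0, -0.0005, 0, 0, 0, 0, 0.0008, 0, -0.0005, 0]

```text
clock: 20.05
tcp_pos: [0.4589, 0.1834, 0.1356]
tcp_rot: [19.9, 89.7, 11.7]
force: [4.1, 0.3, 10.3]
finger_gap: -0.0001
```

drive_tool:
  deltas: [0, 0, 0, 0.0006, 0, 0, 0, 0, 0, 0, 0.0006, 0, 0, 0]

```text
clock: 20.22
tcp_pos: [0.4586, 0.1834, 0.1347]
tcp_rot: [21.9, 89.7, 13.7]
force: [3.8, 0.5, 9.5]
finger_gap: -0.0003
```

drive_tool:
  deltas: [0, 0, 0, 0.0006, 0, 0, 0, 0, 0, 0, 0.0006, 0, 0, 0]

```text
clock: 20.38
tcp_pos: [0.4584, 0.1835, 0.134]
tcp_rot: [24.4, 89.8, 16.3]
force: [3.1, -0.1, 8.4]
finger_gap: 0.0001
```

```bash
python3 st.py s18
```

```text
20.38 mx -0.1066 my -0.0000 z 0.1340 F [ 3.1 -0.1  8.4]
20.43 mx -0.1066 my -0.0001 z 0.1340 F [1.9 0.4 9.1]
```

View pics/s18w.png

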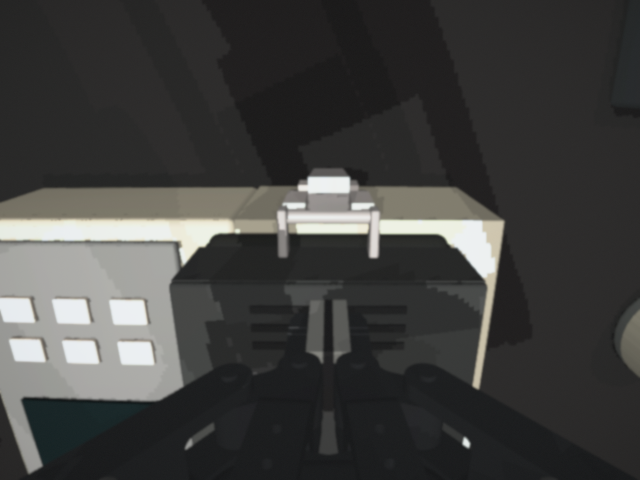

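drive_tool:
  deltas: [0, 0, 0, 0.0006, 0, -0.0002, 0, 0, 0, 0, 0.0006, 0, -0.0002, 0]

```text
clock: 20.65
tcp_pos: [0.4581, 0.1835, 0.1333]
tcp_rot: [24.7, 89.8, 16.5]
force: [2.2, 0.8, 7.6]
finger_gap: 0.0001
```

drive_tool:
  deltas: [0, 0, 0, 0.0006, 0, -0.0002, 0, 0, 0, 0, 0.0006, 0, -0.0002, 0]

```text
clock: 20.82
tcp_pos: [0.4578, 0.1836, 0.1326]
tcp_rot: [25.6, 89.8, 17.4]
force: [1.9, 1.6, 7.3]
finger_gap: 0.0
```

```bash
python3 st.py
```

```text
20.82 mx -0.1072 my -0.0000 z 0.1326 F [1.9 1.6 7.3]
20.87 mx -0.1072 my -0.0001 z 0.1326 F [2.7 0.6 8.2]
```

drive_tool:
  deltas: [0, 0, 0, 0.0006, 0, -0.0003, 0, 0, 0, 0, 0.0006, 0, -0.0003, 0]

```text
clock: 21.03
tcp_pos: [0.4576, 0.1836, 0.1321]
tcp_rot: [24.1, 89.8, 15.9]
force: [2.4, 0.1, 7.3]
finger_gap: -0.0003
```

drive_tool:
  deltas: [0, 0, 0, 0.0006, 0, -0.0003, 0, 0, 0, 0, 0.0006, 0, -0.0003, 0]

```text
clock: 21.2
tcp_pos: [0.4575, 0.1836, 0.1316]
tcp_rot: [22.1, 89.8, 13.9]
force: [3.3, -0.6, 8.6]
finger_gap: -0.0001
```

```bash
python3 st.py s19
```

```text
21.2 mx -0.1075 my -0.0001 z 0.1316 F [ 3.3 -0.6  8.6]
21.25 mx -0.1075 my -0.0001 z 0.1316 F [ 1.9 -0.2  9.2]
```

View pics/s19w.png

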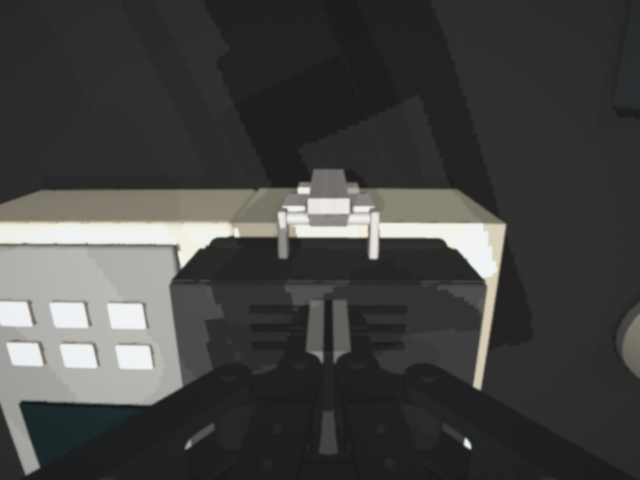

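The hook now lies over the striker bar: the bright nose at (328,207) covers the bar at (328,217), which it did not before. The force eased from 12 to 7 N and is just rising again. I'll lift off gently and see if it holds.

drive_tool:
  deltas: [0, 0, 0, -0.001, 0, 0, 0, 0, 0, 0, -0.002, 0, 0, 0, 0, 0, 0, -0.003, 0, 0, 0, 0, 0, 0, -0.004, 0, 0, 0, 0, 0, 0, -0.006, 0, 0, 0, 0, 0, 0, -0.009, 0, 0, 0, 0, 0, 0, -0.014, 0, 0, 0, 0, 0, 0, -0.02, 0, 0, 0, 0, 0, 0, -0.02, 0, 0, 0, 0, 0, 0, -0.02, 0, 0, 0]

```text
clock: 22.13
tcp_pos: [0.4563, 0.1833, 0.1508]
tcp_rot: [24.2, 89.9, 16.0]
force: [-0.2, 0.3, -0.7]
finger_gap: 0.0
```

```bash
python3 st.py s20
```

```text
22.13 mx -0.1086 my -0.0005 z 0.1508 F [-0.2  0.3 -0.7]
22.18 mx -0.1089 my -0.0006 z 0.1504 F [ 0.3 -0.3  0.4]
```

View pics/s20w.png

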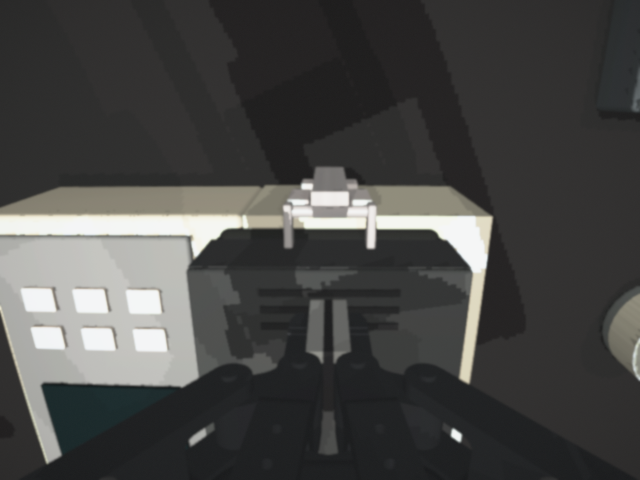

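View pics/s20.png

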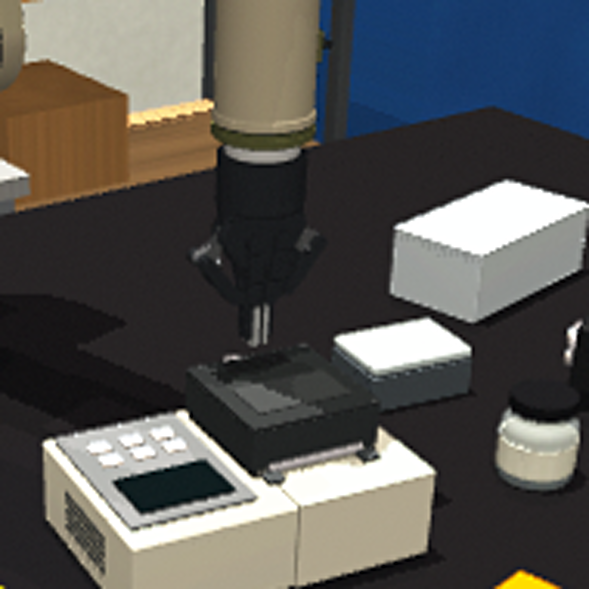

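The hook still covers the bar at (328,200) with the fingers clear. I'll retract further and measure the hood angle.

drive_tool:
  deltas: [0, 0, 0, -0.03, 0, 0, 0, 0, 0, 0, -0.06, 0, 0, 0, 0, 0, 0, -0.09, 0, 0, 0, 0, 0, 0, -0.1, 0, 0, 0, 0, 0, 0, -0.1, 0, 0, 0, 0, 0, 0, -0.1, 0, 0, 0]

```text
clock: 22.73
tcp_pos: [0.456, 0.1832, 0.2499]
tcp_rot: [25.9, 90.0, 17.7]
force: [-0.5, 0.3, -1.2]
finger_gap: -0.0003
```

```bash
python3 st.py s21; python3 - <<'E'
from h import *
W=dict(np.load("wl.npz")); im=cv2.imread("pics/s21w.png"); s=3;x0,y0=200,170
cr=cv2.resize(im[y0:y0+180,x0:x0+260],None,fx=s,fy=s,interpolation=cv2.INTER_CUBIC)
for th,col in ((0.0,(0,255,0)),(.1,(0,0,255))):
    P=np.vstack([hood(th,a,.042,b) for a,b in ((0,-.061),(.125,-.061),(.125,.061),(0,.061))])
    p=proj(W,P); print(th,p.round(1).tolist())
    cv2.polylines(cr,[np.round((p-[x0,y0]+.5)*s).astype(int)],True,col,1)
cv2.imwrite("pics/o21.png",cr)
E
```

```text
22.73 mx -0.1089 my -0.0006 z 0.2499 F [-0.5  0.3 -1.2]
22.78 mx -0.1096 my -0.0009 z 0.2486 F [ 1.   0.4 -0.5]
0.0 [[247.2, 375.3], [234.7, 210.7], [425.6, 210.7], [412.6, 375.3]]
0.1 [[247.6, 379.8], [231.0, 223.3], [429.4, 223.3], [412.1, 379.9]]
```

View pics/o21.png

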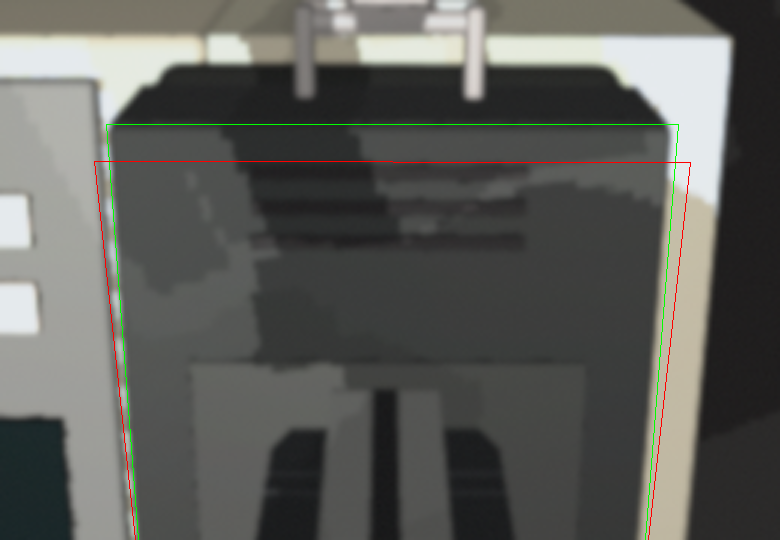

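View pics/s21w.png

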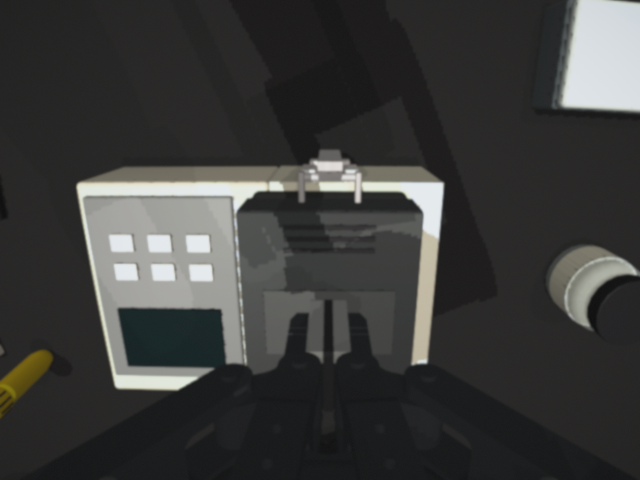

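The hood's front edge lies on the θ ≈ 0 outline (green), well away from the unlatched 0.10 outline (red), with the arm clear. Handing in.

```bash
python3 - <<'E'
from bench import arm
import cv2
a=arm.grab_frame("scene"); cv2.imwrite("pics/final.png",a)
print(arm.sign_off())
E
```

```text
the job is handed in; nothing more can be done
None
```

View pics/final.png

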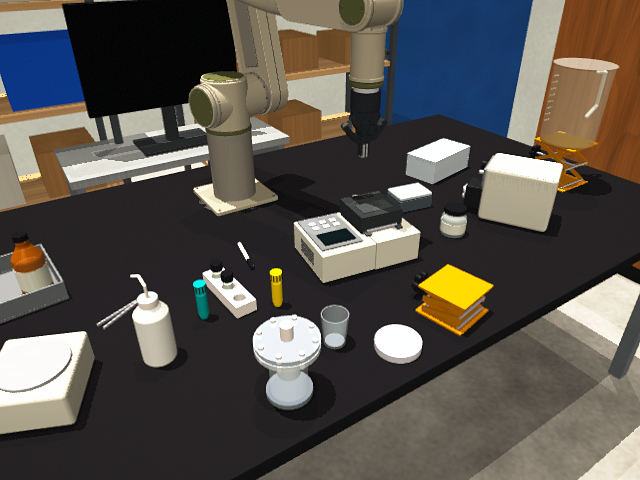

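I put the tall vial in the well and closed the hood; its catch now holds it shut. I handed the job in at about 23 s, and sign-off gave no verdict.

- **Vial:** I lowered it in stages until the upward force rose to 7.5 N at the predicted home height, with no further descent, then let go. In the next wrist picture the cap was within about 2 px of where a vial fully home should appear. I could not see it again once the hood was down.
- **Hood:** I swung it down from 1.48 rad at about 1.2 rad/s and pressed on the ribs. The highest force reading was about 12 N, and it eased to about 7 N as the hook snapped over the bar.
- **Last checks:** With the fingers withdrawn, the hook still covered the bar. The hood matched the outline for 0 rad, not the 0.10 rad of an unlatched hood. In the final scene picture the bystanders and look-alikes are where they stood at the start, judged by eye only.
- **Disagreement:** One wrist-camera fit put the held vial about 2–4 mm off the grip centre, where the earlier measurements gave about 0. A close look above the well showed the foot about 1.8 mm too far to the rear, so I corrected by that before lowering.

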